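# Hang the rinse basket on the drip stand

## Task

Hang the wire rinse basket with the two washed dosing cups up to drain: flip its folded bail upright, lift the basket by the blue grip of the bail, bring it over the drip stand's twin hook from the hook's open front and press the bail down past both spring keepers until it sits at the bottom of the hook, with the keepers snapped shut above it, and let go. Feel for the hook: do not force the bail against it and do not let the basket drop into it. Keep the cups in the basket, never tip the basket over, and leave the other things on the cupboard alone.

Things in the scene. Friction and masses are not known exactly. Their poses are not given: they have to be found in the camera images.
- basket: Loose round wire basket, 108 mm across, 75 mm high, 0.3 to 0.5 kg with its cups, origin at the centre of its underside, z up. Its U-shaped bail (steel wire 5 mm thick, 120 mm wide) turns on two ears at x = 0, y = +-60 mm, z = 68 mm and, folded, lies level towards the basket's -x side, which points to the robot's left or back towards the robot and left.
- bail (a joint): Angle of the bail on the ears: 0 = folded (level, on its stop), 1.57 = upright, 1.71 = far stop. It is light (40 g) and swings freely: left short of upright it falls back to 0; left past upright it rests on the far stop, leaning 8 degrees beyond upright.
- bail_grip (a point): Centre of the bail's blue flat-sided grip: 44 mm long, 16 mm high and 12 mm thick (front to back) when upright, along the basket's y axis, 110 mm from the ear axis. Folded it is 68 mm above the surface and 48 mm clear of the basket wall: a fingertip tilted about 45 degrees gets under it from outside. On the far stop it is 177 mm above the surface. The straight bare wire goes on to 40 mm either side of its centre.
- stand: Fixed drip stand: drip tray 175 x 130 x 14 mm as foot, at x = +80 mm a post 15 mm thick, 276 mm high, and clamped to it a twin hook that opens upward and points to -x. Origin: underside of the foot, straight below the middle of the hook. The hook reaches from 11 mm below to 33 mm above the seat of the wire: the bail's loop (100 mm from wire to basket rim) goes over it from the -x side.
- seat_nominal (a point): Where the centre of the seated bail wire (and grip) lies when the clamp is at mid height: 250 mm above the stand's origin, same axes. The clamp is set by hand anywhere from 20 mm lower to 20 mm higher and THAT HEIGHT IS NOT MEASURED, this point does not follow it: feel for the hook. x and y are true. The hook gives 1 mm per 10 N; over 20 N from the bail bends it.
- keeper_left (a joint): Keeper of the left (+y) prong: 0 = shut, grows as it is pushed down, 1.15 = fully down, springs back. Prongs: 8 mm round bar at y = +-30 mm of the seat, the grip goes between them (52 mm free); each is a U open from x = -8 mm (nose, flared forward) to x = +9 mm (+4 mm at its mouth), closed by its keeper, which is hinged at x = +11 mm.
- keeper_right (a joint): The same for the right (-y) prong. A wire lying on the shut keepers has its centre 25 mm above the true seat. Pressed down at about x = -3 mm of the seat it slips past the keepers 4 to 8 mm above the seat; this takes about 2 N at first and up to 9 N at the end on both together, the basket's weight included.
- cup_1: Clear dosing cup, 38 mm across, 34 mm high, loose in the basket; origin at the centre of its underside.
- cup_2: White dosing cup, same size, loose in the basket.
- pot_3: White cream pot, 54 x 54 x 47 mm, bystander; origin at its underside.
- tube_2: Lying green ointment tube, 48 x 170 x 31 mm, bystander; origin at its underside.
- tube_7: Lying pale ointment tube, 46 x 158 x 32 mm, bystander; origin at its underside.
- amber_1: Amber bottle with white cap, 43 x 43 x 90 mm, bystander; origin at its underside.

How it is judged:
By the outcome, as a careful person would: the job done as asked, in the order asked, and still so for the second after the job is handed in, with the robot touching nothing.
It also fails if it takes over 72 s, if anything falls off the work surface, if the arm or the gripper's body presses on something with over 40 N, if the wrist force passes 120 N, or if a joint passes its speed limit or range.

## Robot

A 7-joint arm with a two-finger parallel gripper is mounted at the origin on a cart in front of the work surface, level with it; the furniture and walls round the work are solid. World frame = base frame: x ahead of the robot, y to its left, z up, the work surface at z = 0. Lengths are in m, angles in rad, forces in N, time in s.
With the tool pointing down it reaches from about 0.4 to 0.85 m from the base axis. Payload 4.5 kg.
Tool frame: the origin (TCP) lies at the very end of the fingers, on their centre line; the grasp point (between the pads) lies 19 mm behind it; z points along the fingers, x is the direction in which the jaws open and shut, and the axes are right-handed (so a half turn about z gives the same grasp; the last joint's range is limited). The gripper opens to 88 mm and grips with 3 to 60 N. Pads are 18 mm wide; open, the fingers measure 123 mm over their backs; the gripper's body (75 mm by 187 mm) begins 45 mm behind the grasp point.
Start: joints at [-1.243, 0.689, -0.195, 1.565, 0.157, 0.902, -0.215], TCP at [0.181, 0.598, 0.239] pointing down, gripper open.
Joint ranges: [-3.01, 3.01], [-0.46, 2.08], [-1.47, 1.51], [0.13, 2.56], [-1, 4.14], [0.04, 2.09], [-2.66, 2.66]. Speed limits (rad/s): [2.57, 2.57, 3.14, 3.14, 3.14, 3.14, 3.14].

## Interface

Orientations are given as a unit quaternion [x, y, z, w].
In Python, from plant import * gives the robot as it stands.
- The arm moves only by the tool apply_moves, never from a script. Its argument "series" is a list of rows, each an object of numbers: "x", "y", "z": the shift along the tool's x, y, z in units of 80 cm (1.0 is 80 cm); "wx", "wy", "wz": the turn, a rotation vector about the tool's x, y, z in units of pi rad (1.0 is pi rad); "fingers": the opening, from -1 (shut) to 1 (fully open), so that 0 is half open. In form: [{"x": .., "y": .., "z": .., "wx": .., "wy": .., "wz": .., "fingers": ..}, ...]. A call has 1 to 8 rows; each row shifts and turns the pose as measured when the row begins, along the tool's axes as they then stand; what a row does not reach is not made up. A row lasts 1/8 s, in which the tool goes at most 62.5 mm and 10.7 degrees, less where a joint would pass 70% of its speed; a pose out of reach is approached as far as the arm can. A call with a number of a shift or a turn outside -1 to 1 is refused whole. A call with a gripper value outside its range is refused whole. The fingers move at their own pace and stop on an object; "force" is the grip in N (left out, the last holds). Time passes only in rows, so rows that do not move let the fingers close. It gives the time, the measured TCP pose, the force and the opening at its end, in the units of the state.
- get_state(): the state, without advancing time (a new reading comes with each control period).
- snapshot(name): name is "side" or "top"; returns (picture, depth): 420x560x3 uint8, red, green, blue; 420x560 float32, m along the optical axis (not along the pixel's ray), 0 where there is no reading.
- camera_model(name): a dict with "camera_matrix" (3x3 intrinsics, pixels), "world_from_camera" (4x4, takes a point from camera to world coordinates). Camera axes: x right, y up, looking along -z (the intrinsics and any distortion apply to the point x, -y, -z); pixel columns grow to the right and rows downward; lengths in m; the calibration is good to about 2 mm. A picture is of the moment at which its call begins. camera_model takes no time and is no camera call.
- finish_job(): hands the job in, once; it reports no verdict.
The state is a dict: "clock": time; "q": joint angles; "qd": joint speeds; "joint_torque": joint torques, N m; "tool_pos": TCP position; "eef_rot": TCP orientation; "contact_force": force on the tool from outside, world axes, zero at the start; "moment": the same for the moment, N m; "opening": opening from 0.0 (shut) to 1.0 (fully open).
Only numpy, scipy, OpenCV 4.12 (cv2) and the standard library are available. Lean on these libraries where they do the work, as an engineer would, in place of code of your own. Each camera call takes 0.05 s, during which the arm holds its last target. There are 200 camera calls.

## Working session

There is one attempt and no reset: what is moved stays moved. The work goes in short steps, Python scripts to look and compute and a tool call to move; the robot and the scene stay as the last step left them, time stands still between calls to the robot, and variables do not carry over. Pictures are saved under pics/ and viewed, about 8 in all and at most 12, crops included, and the job is handed in when it is done.

Besides the shell and the picture viewer there is one more tool, called after "Emit:" in YAML: its name, and indented under it one key for each argument. apply_moves: Moves the arm, as the interface text tells. Its arguments: {"type":"object","properties":{"series":{"type":"array","items":{"type":"object","properties":{"x":{"type":"number"},"y":{"type":"number"},"z":{"type":"number"},"wx":{"type":"number"},"wy":{"type":"number"},"wz":{"type":"number"},"fingers":{"type":"number"}}}},"force":{"type":"number"}},"required":["series"]}

```bash
ls; mkdir -p pics; python3 - <<'E'
from plant import *
import cv2,numpy as np
s=get_state();print(s)
for n in("side","top"):
    p,d=snapshot(n);cv2.imwrite(f"pics/{n}0.png",p[:,:,::-1]);np.savez(f"{n}0.npz",p=p,d=d)
    c=camera_model(n);print(n,c)
E
```

```text
pics
{'clock': 0.0, 'q': array([-1.243213  ,  0.68996616, -0.19453118,  1.56635566,  0.15730594,
        0.90248242, -0.21513711]), 'qd': array([-0.00204144, -0.0017704 , -0.00014789,  0.00073923,  0.00038397,
        0.00063767, -0.00010431]), 'joint_torque': array([ 3.98456796e-04, -5.27567983e+01, -1.26674116e+00, -1.53424841e+01,
       -5.26432658e-02,  6.65114494e-03,  1.53567394e-04]), 'tool_pos': array([0.18084072, 0.59760348, 0.23791849]), 'eef_rot': array([ 8.02966870e-01,  5.96022968e-01, -6.90661223e-04,  5.91129918e-04]), 'contact_force': array([-0.4957374 ,  0.31972065,  0.47100962]), 'moment': array([-0.05815208, -0.00194901,  0.07768889]), 'opening': 1.0011408182732164}
side {'camera_matrix': array([[481.56525884,   0.        , 286.88854875],
       [  0.        , 481.56525884, 213.22321468],
       [  0.        ,   0.        ,   1.        ]]), 'world_from_camera': array([[ 0.96449273,  0.20221057, -0.16989601,  0.1667708 ],
       [-0.26368693,  0.77363516, -0.57615783, -0.95942698],
       [ 0.01493232,  0.6004994 ,  0.79948577,  1.59791338],
       [ 0.        ,  0.        ,  0.        ,  1.        ]])}
top {'camera_matrix': array([[541.7033639 ,   0.        , 278.56538617],
       [  0.        , 541.7033639 , 206.79085294],
       [  0.        ,   0.        ,   1.        ]]), 'world_from_camera': array([[-0.03831006,  0.93297199, -0.35790447, -0.09529706],
       [-0.99925109, -0.03771825,  0.00863721,  0.08972644],
       [-0.00544125,  0.35796733,  0.93371826,  1.70523422],
       [ 0.        ,  0.        ,  0.        ,  1.        ]])}
```

View pics/side0.png

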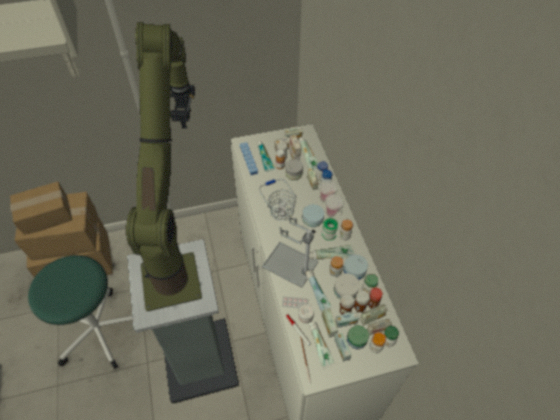

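View pics/top0.png

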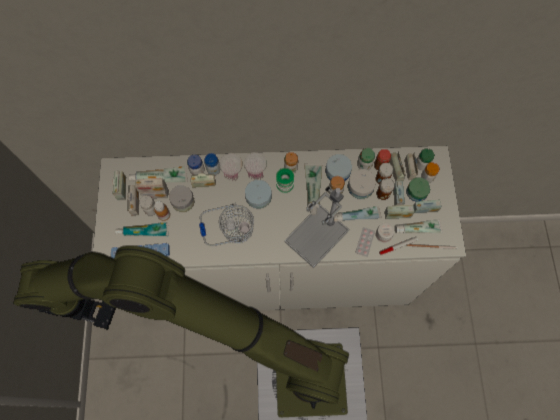

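The basket is at top pixel (236,223), with its grip at about (203,229). The stand's tray is at (317,236) and its post at about (336,195). Next I'll enlarge both areas.

```bash
cat > h.py <<'E'
from plant import *
import cv2,numpy as np
CM={n:camera_model(n) for n in("side","top")}
def ray(n,u,v):
    K=CM[n]["camera_matrix"];T=CM[n]["world_from_camera"]
    d=np.array([(u-K[0,2])/K[0,0],-(v-K[1,2])/K[1,1],-1.]);return T[:3,3],T[:3,:3]@d
def plane(n,u,v,z):
    o,d=ray(n,u,v);return o+d*(z-o[2])/d[2]
def two(us,ut):
    (a,d),(b,e)=ray("side",*us),ray("top",*ut)
    s,t=np.linalg.lstsq(np.c_[d,-e],b-a,rcond=None)[0];P,Q=a+s*d,b+t*e
    return (P+Q)/2,np.linalg.norm(P-Q)
def proj(n,P):
    K=CM[n]["camera_matrix"];T=CM[n]["world_from_camera"];c=T[:3,:3].T@(np.array(P)-T[:3,3])
    return K[0,0]*c[0]/-c[2]+K[0,2],K[1,1]*c[1]/c[2]+K[1,2]
def cloud(n,d):
    K=CM[n]["camera_matrix"];T=CM[n]["world_from_camera"];v,u=np.mgrid[:420,:560]
    c=np.stack([(u-K[0,2])/K[0,0]*d,-(v-K[1,2])/K[1,1]*d,-d],-1);return c@T[:3,:3].T+T[:3,3]
E
python3 - <<'E'
from h import *
S=np.load("side0.npz");T=np.load("top0.npz")
a=cv2.resize(S["p"][170:295,240:370],(780,750)[:2],interpolation=cv2.INTER_CUBIC)
b=cv2.resize(T["p"][170:270,185:365],None,fx=4.4,fy=4.4,interpolation=cv2.INTER_CUBIC)
cv2.imwrite("pics/c1.png",cv2.resize(a,(624,600))[:,:,::-1]);cv2.imwrite("pics/c2.png",b[:,:,::-1])
for n,D,box in(("side",S,(170,240,250,300)),("top",T,(205,245,190,215))):
    h=cv2.cvtColor(D["p"],cv2.COLOR_RGB2HSV)
    m=((h[...,0]>105)&(h[...,0]<130)&(h[...,1]>120)).astype(np.uint8)
    k,l,st,c=cv2.connectedComponentsWithStats(m)
    X=cloud(n,D["d"])
    for i in range(1,k):
        if st[i,4]>8: print(n,c[i].round(1),st[i],np.median(X[l==i],0).round(3))
E
```

```text
side [325.  170.1] [323 169   6   4  10] [0.708 0.312 0.082]
side [270.5 181.8] [267 180   8   4  15] [0.467 0.314 0.074]
top [211.  157.4] [205 154  13   8  44] [0.706 0.293 0.089]
top [195.7 166.4] [192 164   8   5  15] [0.683 0.343 0.078]
top [202.3 229.2] [200 223   6  13  51] [0.464 0.32  0.074]
```

View pics/c1.png

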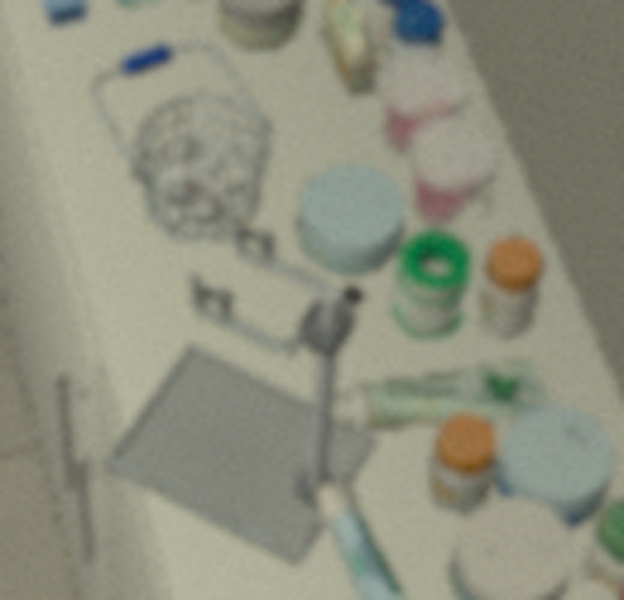

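View pics/c2.png

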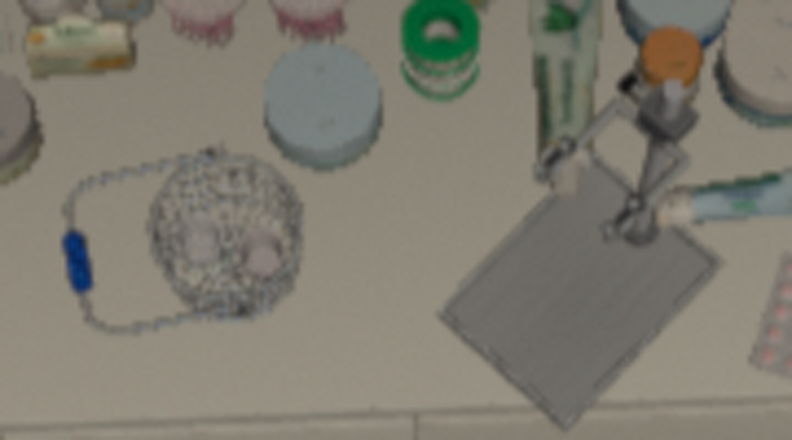

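c1 (side) shows the grip at px (270,182) and the prong noses at (290,219) and (281,228). c2 (top) shows the ears at (233,204.5) and (240,241), the prong tips at (308,209) and (324,223), and the tray corners. Next I'll triangulate them.

```bash
python3 - <<'E'
from h import *
s=lambda x,y:(240+x/4.8,170+y/4.8)
t=lambda x,y:(185+x/4.4,170+y/4.4)
g,e=two((270.5,181.8),(202.3,229.2));print("grip",g.round(4),e)
for n,a in(("ear+",(212,152)),("ear-",(242,312))):print(n,plane("top",*t(*a),.068).round(4))
print("ear tops side",[plane("side",*s(*a),.068).round(4) for a in((262,128),(140,160))])
print("basket rim c",plane("top",*t(226,228),.072).round(4))
for a in((440,316),(567,428),(720,262)):print("tray top",plane("top",*t(*a),.014).round(4))
for a in((190,345),(110,465),(300,562),(378,440)):print("tray side",plane("side",*s(*a),.014).round(4))
for n,a,b in(("noseL",(240,237),(540,170)),("noseR",(195,282),(607,232)),("posttop",(328,300),(672,95)),("keepR",(222,303),(636,205)),("keepL",(268,240),(563,145))):
    P,e=two(s(*a),t(*b));print(n,P.round(4),e.round(4))
T=np.load("top0.npz");X=cloud("top",T["d"]);
S=np.load("side0.npz");Y=cloud("side",S["d"])
# hook points by depth
for n,C in(("top",X),("side",Y)):
    m=(C[...,2]>.20)&(C[...,2]<.36)&(C[...,0]>.4)&(C[...,0]<.8)&(C[...,1]>-.2)&(C[...,1]<.2)
    P=C[m];print(n,len(P));v,u=np.nonzero(m)
    print(np.c_[u,v,P.round(3)][::max(1,len(P)//40)])
E
```

```text
grip [0.4684 0.3214 0.064 ] 0.0027111381624206833
ear+ [0.546  0.2214 0.068 ]
ear- [0.4217 0.2008 0.068 ]
ear tops side [array([0.5446, 0.2167, 0.068 ]), array([0.4359, 0.2093, 0.068 ])]
basket rim c [0.4848 0.2114 0.072 ]
tray top [0.4298 0.0578 0.014 ]
tray top [ 0.3409 -0.031   0.014 ]
tray top [ 0.4636 -0.1531  0.014 ]
tray side [0.4383 0.0532 0.014 ]
tray side [ 0.3483 -0.0405  0.014 ]
tray side [ 0.4692 -0.1614  0.014 ]
tray side [ 0.5602 -0.0726  0.014 ]
noseL [ 0.4588 -0.008   0.2374] 0.0011
noseR [ 0.4121 -0.0475  0.2496] 0.0059
posttop [ 0.4977 -0.0954  0.2646] 0.0016
keepR [ 0.4283 -0.0681  0.2481] 0.0018
keepL [ 0.4739 -0.0231  0.2471] 0.0045
top 4088
[[ 3.45e+02  8.70e+01  7.88e-01 -1.30e-01  3.56e-01]
 [ 3.20e+02  9.00e+01  7.80e-01 -5.70e-02  3.57e-01]
 [ 3.22e+02  9.10e+01  7.78e-01 -6.30e-02  3.54e-01]
 [ 2.98e+02  9.20e+01  7.80e-01  7.00e-03  3.50e-01]
 [ 2.64e+02  9.30e+01  7.79e-01  1.06e-01  3.52e-01]
 [ 3.66e+02  9.30e+01  7.79e-01 -1.94e-01  3.34e-01]
 [ 3.33e+02  9.40e+01  7.80e-01 -9.70e-02  3.33e-01]
 [ 2.99e+02  9.50e+01  7.83e-01  3.00e-03  3.29e-01]
 [ 2
[... 3229 characters left out ...]
 3.39e-01]
 [ 3.92e+02  2.20e+02  7.83e-01 -1.31e-01  2.86e-01]
 [ 3.87e+02  2.22e+02  7.78e-01 -1.14e-01  2.52e-01]
 [ 3.83e+02  2.24e+02  7.82e-01 -8.90e-02  2.05e-01]
 [ 3.00e+02  2.26e+02  4.86e-01 -4.30e-02  2.36e-01]
 [ 3.01e+02  2.28e+02  4.89e-01 -4.50e-02  2.25e-01]
 [ 2.82e+02  2.30e+02  4.17e-01 -5.60e-02  2.54e-01]
 [ 3.92e+02  2.31e+02  7.82e-01 -1.51e-01  2.48e-01]
 [ 3.11e+02  2.33e+02  5.15e-01 -7.80e-02  2.32e-01]
 [ 3.04e+02  2.35e+02  4.87e-01 -8.50e-02  2.40e-01]
 [ 2.86e+02  2.37e+02  4.27e-01 -7.30e-02  2.33e-01]
 [ 2.90e+02  2.39e+02  4.38e-01 -8.50e-02  2.33e-01]
 [ 2.93e+02  2.41e+02  4.46e-01 -9.50e-02  2.34e-01]
 [ 3.06e+02  2.43e+02  4.88e-01 -1.09e-01  2.25e-01]]
```

```bash
python3 - <<'E'
from h import *
S=np.load("side0.npz");T=np.load("top0.npz")
print("grip",plane("side",270.5,181.8,.068).round(4),plane("top",202.3,229.2,.068).round(4))
for n,D,box in(("side",S,(255,235,330,295)),("top",T,(280,195,352,270))):
    h=D["p"].astype(int);x0,y0,x1,y1=box
    g=(h.max(2)-h.min(2)<16)&(h.mean(2)<150)&(h.mean(2)>60)
    m=np.zeros((420,560),np.uint8);m[y0:y1,x0:x1]=g[y0:y1,x0:x1]*255
    m=cv2.morphologyEx(m,cv2.MORPH_OPEN,np.ones((7,7)))
    c=max(cv2.findContours(m,cv2.RETR_EXTERNAL,cv2.CHAIN_APPROX_NONE)[0],key=cv2.contourArea)[:,0]
    W=np.array([plane(n,u,v,.014)[:2] for u,v in c])
    r=cv2.minAreaRect((W*1000).astype(np.float32));print(n,"tray",r,cv2.boxPoints(r).round(0).tolist())
X=cloud("top",T["d"])
# objects left of the basket: height map blobs
m=((X[...,2]>.02)&(X[...,2]<.2)&(X[...,0]>.33)&(X[...,0]<.75)&(X[...,1]>.0)&(X[...,1]<.6)).astype(np.uint8)
k,l,st,c=cv2.connectedComponentsWithStats(m)
for i in range(1,k):
    if st[i,4]>25:
        P=X[l==i];print(c[i].round(),st[i,4],"xy",P[:,:2].min(0).round(3),P[:,:2].max(0).round(3),"zmax",np.percentile(P[:,2],95).round(3))
E
```

```text
grip [0.4689 0.3187 0.068 ] [0.4656 0.3205 0.068 ]
side tray ((454.4681396484375, -49.64551544189453), (143.80264282226562, 179.7323455810547), 45.54595184326172) [[340.0, -38.0], [468.0, -164.0], [569.0, -61.0], [441.0, 65.0]]
top tray ((448.9326171875, -45.63539123535156), (134.8279571533203, 180.83090209960938), 44.38544845581055) [[338.0, -28.0], [464.0, -157.0], [560.0, -63.0], [434.0, 66.0]]
[213. 167.] 1248 xy [0.638 0.19 ] [0.731 0.377] zmax 0.09
[255. 164.] 446 xy [0.649 0.11 ] [0.728 0.184] zmax 0.089
[287. 171.] 558 xy [0.609 0.002] [0.72 0.08] zmax 0.09
[147. 193.] 1497 xy [0.52  0.436] [0.706 0.578] zmax 0.104
[122. 184.] 120 xy [0.605 0.59 ] [0.688 0.6  ] zmax 0.062
[258. 193.] 589 xy [0.551 0.097] [0.644 0.185] zmax 0.049
[181. 197.] 503 xy [0.55  0.358] [0.63  0.435] zmax 0.063
[229. 224.] 660 xy [0.411 0.158] [0.551 0.332] zmax 0.079
[131. 229.] 137 xy [0.473 0.512] [0.503 0.596] zmax 0.033
[159. 247.] 127 xy [0.401 0.437] [0.439 0.502] zmax 0.031
```

```bash
cat >> h.py <<'E'
from scipy.spatial.transform import Rotation as R, Slerp
import json
G=np.array([.467,.3196,.068]);E0=np.array([.4865,.212,.068])
o=G-E0;o[2]=0;o/=np.linalg.norm(o);yb=np.array([o[1],-o[0],0]);Z=np.array([0,0,1.])
def frame(z,x):
    return R.from_matrix(np.c_[x,np.cross(z,x),z])
zt=(-o-Z)/2**.5;n_=(-o+Z)/2**.5
RF=frame(zt,yb)
def flip(th,off,back=0):
    return E0+.11*(np.cos(th)*o+np.sin(th)*Z)-n_*off+zt*(.015-back)-.053*yb
def down(yaw):
    return frame(-Z,np.array([np.cos(yaw),np.sin(yaw),0]))
def plan(wps,f=1,mm=50,deg=9):
    s=get_state();p=s["tool_pos"];q=R.from_quat(s["eef_rot"]);rows=[]
    for P,Q in wps:
        rv=(q.inv()*Q).as_rotvec();k=int(max(1,np.ceil(np.linalg.norm(P-p)*1e3/mm),np.ceil(np.degrees(np.linalg.norm(rv))/deg)))
        for i in range(k):
            d=q.inv().apply((P-p)/k)/.8;w=rv/k/np.pi
            r=dict(zip(("x","y","z","wx","wy","wz"),np.r_[d,w].round(4).tolist()));r={a:b for a,b in r.items() if abs(b)>2e-4};rows.append(r)
            q=q*R.from_rotvec(rv/k);
            # p advance
            p=p+(P-p)/(k) if False else p
            p=p+R.identity().apply((P-p)/(k-i)) if i else p+(P-p)/k
        p,q=P,Q
    for i in range(0,len(rows),8):print(json.dumps(rows[i:i+8]))
def show():
    s=get_state();print(s["clock"],s["tool_pos"].round(4),R.from_quat(s["eef_rot"]).as_matrix()[:,[0,2]].T.round(3).tolist(),"F",s["contact_force"].round(2),"open",round(s["opening"],3),"q",s["q"].round(2))
E
python3 - <<'E'
import re
t=open("h.py").read()
t=t.replace("d=q.inv().apply((P-p)/k)/.8","d=q.inv().apply((P-p)/(k-i))/.8").replace("            # p advance\n            p=p+(P-p)/(k) if False else p\n            p=p+R.identity().apply((P-p)/(k-i)) if i else p+(P-p)/k\n","            p=p+(P-p)/(k-i)\n")
open("h.py","w").write(t)
E
python3 - <<'E'
import sys;sys.path.insert(0,".")
from h import *
a=flip(0,.033,.09);print(a, flip(0,.033))
plan([(a+[0,0,.1],RF),(a,RF)])
E
```

```text
[0.40111603 0.38592939 0.09769848] [0.41246437 0.32330979 0.03405887]
[{"x": -0.0193, "y": 0.0378, "z": 0.0056, "wx": -0.0248, "wy": -0.0152, "wz": 0.0367}, {"x": -0.0145, "y": 0.0392, "z": 0.0094, "wx": -0.0248, "wy": -0.0152, "wz": 0.0367}, {"x": -0.0094, "y": 0.0397, "z": 0.0131, "wx": -0.0248, "wy": -0.0152, "wz": 0.0367}, {"x": -0.0041, "y": 0.0393, "z": 0.0165, "wx": -0.0248, "wy": -0.0152, "wz": 0.0367}, {"x": 0.0012, "y": 0.038, "z": 0.0196, "wx": -0.0248, "wy": -0.0152, "wz": 0.0367}, {"x": 0.0065, "y": 0.036, "z": 0.0223, "wx": -0.0248, "wy": -0.0152, "wz": 0.0367}, {"x": 0.0116, "y": 0.0331, "z": 0.0246, "wx": -0.0248, "wy": -0.0152, "wz": 0.0367}, {"x": 0.0164, "y": 0.0295, "z": 0.0263, "wx": -0.0248, "wy": -0.0152, "wz": 0.0367}]
[{"x": 0.0209, "y": 0.0252, "z": 0.0276, "wx": -0.0248, "wy": -0.0152, "wz": 0.0367}, {"y": -0.0442, "z": 0.0442}, {"y": -0.0442, "z": 0.0442}]
```

Emit:
apply_moves:
  series:
    - {"x": -0.019, "y": 0.038, "z": 0.006, "wx": -0.025, "wy": -0.015, "wz": 0.037, "fingers": 1}
    - {"x": -0.0145, "y": 0.039, "z": 0.0095, "wx": -0.025, "wy": -0.015, "wz": 0.037, "fingers": 1}
    - {"x": -0.0095, "y": 0.0395, "z": 0.013, "wx": -0.025, "wy": -0.015, "wz": 0.037, "fingers": 1}
    - {"x": -0.004, "y": 0.039, "z": 0.0165, "wx": -0.025, "wy": -0.015, "wz": 0.037, "fingers": 1}
    - {"x": 0.001, "y": 0.038, "z": 0.0195, "wx": -0.025, "wy": -0.015, "wz": 0.037, "fingers": 1}
    - {"x": 0.0065, "y": 0.036, "z": 0.022, "wx": -0.025, "wy": -0.015, "wz": 0.037, "fingers": 1}
    - {"x": 0.0115, "y": 0.033, "z": 0.0245, "wx": -0.025, "wy": -0.015, "wz": 0.037, "fingers": 1}
    - {"x": 0.0165, "y": 0.0295, "z": 0.0265, "wx": -0.025, "wy": -0.015, "wz": 0.037, "fingers": 1}

```text
clock: 1.1
tool_pos: [0.3751, 0.4021, 0.2024]
eef_rot: [0.926, 0.131, 0.034, 0.354]
contact_force: [0.3, -0.1, -0.0]
opening: 0.996
```

```bash
python3 - <<'E'
from h import *
show()
a=flip(0,.033,.09)
plan([(a+[0,0,.06],RF),(a,RF)])
E
```

```text
1.1 [0.3751 0.4021 0.2024] [[0.964, 0.265, -0.03], [0.154, -0.646, -0.747]] F [ 0.29 -0.12 -0.04] open 0.996 q [-1.31  0.95  0.32  1.45  0.23  1.33 -0.87]
[{"x": 0.0139, "y": -0.0078, "z": 0.0299, "wx": -0.0092, "wy": -0.0062, "wz": 0.0137}, {"x": 0.0141, "y": -0.0092, "z": 0.0294, "wx": -0.0092, "wy": -0.0062, "wz": 0.0137}, {"y": -0.0265, "z": 0.0265}, {"y": -0.0265, "z": 0.0265}]
```

Emit:
apply_moves:
  series:
    - {"x": 0.014, "y": -0.008, "z": 0.03, "wx": -0.009, "wy": -0.006, "wz": 0.0135}
    - {"x": 0.014, "y": -0.009, "z": 0.0295, "wx": -0.009, "wy": -0.006, "wz": 0.0135}
    - {"y": -0.0265, "z": 0.0265}
    - {"y": -0.0265, "z": 0.0265}
    - {}

```text
schema error: expected keys x, y, z, wx, wy, wz, fingers
```

```bash
python3 - <<'E'
from h import *
show()
for n,(x,y,w,h) in(("side",(215,140,110,90)),("top",(150,180,120,90))):
    p,d=snapshot(n);np.savez(f"{n}1.npz",p=p,d=d)
    c=cv2.resize(p[y:y+h,x:x+w],(390,310),interpolation=cv2.INTER_CUBIC)
    im=c if n=="side" else np.hstack([im,c])
cv2.imwrite("pics/a1.png",im[:,:,::-1])
plan([(flip(0,.033,.03),RF),(flip(0,.033),RF)],mm=25)
E
```

```text
1.1 [0.3751 0.4021 0.2024] [[0.964, 0.265, -0.03], [0.154, -0.646, -0.747]] F [ 0.29 -0.12 -0.04] open 0.996 q [-1.31  0.95  0.32  1.45  0.23  1.33 -0.87]
[{"x": 0.0036, "y": -0.0092, "z": 0.0267, "wx": -0.0024, "wy": -0.0017, "wz": 0.0038}, {"x": 0.0037, "y": -0.0094, "z": 0.0266, "wx": -0.0024, "wy": -0.0017, "wz": 0.0038}, {"x": 0.0037, "y": -0.0097, "z": 0.0265, "wx": -0.0024, "wy": -0.0017, "wz": 0.0038}, {"x": 0.0037, "y": -0.0099, "z": 0.0264, "wx": -0.0024, "wy": -0.0017, "wz": 0.0038}, {"x": 0.0037, "y": -0.0102, "z": 0.0263, "wx": -0.0024, "wy": -0.0017, "wz": 0.0038}, {"x": 0.0037, "y": -0.0104, "z": 0.0262, "wx": -0.0024, "wy": -0.0017, "wz": 0.0038}, {"x": 0.0038, "y": -0.0107, "z": 0.0261, "wx": -0.0024, "wy": -0.0017, "wz": 0.0038}, {"z": 0.0187}]
[{"z": 0.0188}]
```

View pics/a1.png

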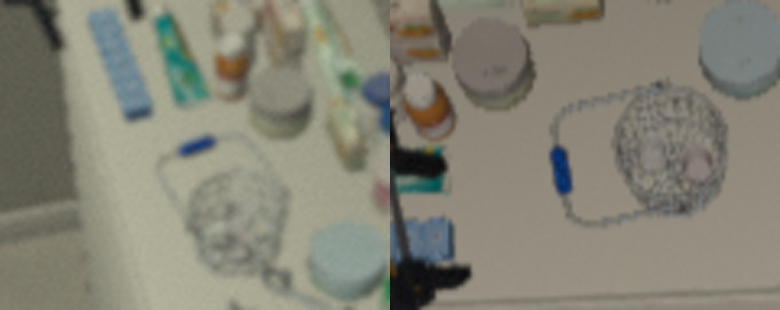

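The move was refused because every row needs all the keys. The picture shows the gripper's two fingers left of the bail (top crop (420,165) and (440,275)), with the bail still folded and untouched. I'll make the planner print full rows.

```bash
sed -i 's/r={a:b for a,b in r.items() if abs(b)>2e-4};rows/r["fingers"]=f;rows/' h.py; python3 - <<'E'
from h import *
a=flip(0,.033,.09)
plan([(a+[0,0,.06],RF),(a,RF)],mm=40)
E
```

```text
[{"x": 0.013, "y": -0.009, "z": 0.0281, "wx": -0.0085, "wy": -0.0059, "wz": 0.0133, "fingers": 1}, {"x": 0.0131, "y": -0.0103, "z": 0.0276, "wx": -0.0085, "wy": -0.0059, "wz": 0.0133, "fingers": 1}, {"x": 0.0, "y": -0.0265, "z": 0.0265, "wx": 0.0, "wy": 0.0, "wz": 0.0, "fingers": 1}, {"x": 0.0, "y": -0.0265, "z": 0.0265, "wx": 0.0, "wy": 0.0, "wz": 0.0, "fingers": 1}]
```

Emit:
apply_moves:
  series:
    - {"x": 0.014, "y": -0.008, "z": 0.03, "wx": -0.009, "wy": -0.006, "wz": 0.0135, "fingers": 1}
    - {"x": 0.014, "y": -0.009, "z": 0.0295, "wx": -0.009, "wy": -0.006, "wz": 0.0135, "fingers": 1}
    - {"x": 0, "y": -0.0265, "z": 0.0265, "wx": 0, "wy": 0, "wz": 0, "fingers": 1}
    - {"x": 0, "y": -0.0265, "z": 0.0265, "wx": 0, "wy": 0, "wz": 0, "fingers": 1}
    - {"x": 0, "y": 0, "z": 0, "wx": 0, "wy": 0, "wz": 0, "fingers": 1}

```text
clock: 1.82
tool_pos: [0.4004, 0.3867, 0.0926]
eef_rot: [0.921, 0.086, 0.033, 0.379]
contact_force: [0.9, 0.2, 0.5]
opening: 1.003
```

```bash
python3 - <<'E'
from h import *
show()
plan([(flip(0,.033,.03),RF),(flip(0,.033),RF)],mm=25)
E
```

```text
1.825 [0.4004 0.3867 0.0926] [[0.983, 0.183, -0.005], [0.125, -0.692, -0.711]] F [0.94 0.2  0.49] open 1.003 q [-1.26  1.14  0.33  1.41  0.2   1.24 -0.96]
[{"x": 0.0002, "y": 0.0019, "z": 0.0238, "wx": -0.0005, "wy": 0.0, "wz": 0.0007, "fingers": 1}, {"x": 0.0002, "y": 0.0018, "z": 0.0238, "wx": -0.0005, "wy": 0.0, "wz": 0.0007, "fingers": 1}, {"x": 0.0002, "y": 0.0018, "z": 0.0238, "wx": -0.0005, "wy": 0.0, "wz": 0.0007, "fingers": 1}, {"x": 0.0, "y": 0.0, "z": 0.0187, "wx": 0.0, "wy": 0.0, "wz": 0.0, "fingers": 1}, {"x": 0.0, "y": 0.0, "z": 0.0188, "wx": 0.0, "wy": 0.0, "wz": 0.0, "fingers": 1}]
```

Emit:
apply_moves:
  series:
    - {"x": 0, "y": 0.002, "z": 0.024, "wx": 0, "wy": 0, "wz": 0, "fingers": 1}
    - {"x": 0, "y": 0.002, "z": 0.024, "wx": 0, "wy": 0, "wz": 0, "fingers": 1}
    - {"x": 0, "y": 0.002, "z": 0.024, "wx": 0, "wy": 0, "wz": 0, "fingers": 1}
    - {"x": 0, "y": 0, "z": 0.019, "wx": 0, "wy": 0, "wz": 0, "fingers": 1}
    - {"x": 0, "y": 0, "z": 0.019, "wx": 0, "wy": 0, "wz": 0, "fingers": 1}

```text
clock: 2.45
tool_pos: [0.4129, 0.328, 0.0369]
eef_rot: [0.923, 0.089, 0.036, 0.373]
contact_force: [0.0, 0.2, 0.2]
opening: 0.999
```

```bash
python3 - <<'E'
from h import *
show();print(flip(0,.033))
th=np.linspace(0,1.68,9)
plan([(flip(t,.019-.004*np.sin(2*min(t,1.57))),RF) for t in th],mm=14)
E
```

```text
2.45 [0.4129 0.328  0.0369] [[0.982, 0.191, -0.001], [0.132, -0.682, -0.72]] F [0.04 0.15 0.21] open 0.999 q [-1.22  1.18  0.34  1.56  0.23  1.02 -0.98]
[0.41246437 0.32330979 0.03405887]
[{"x": -0.0009, "y": 0.0095, "z": 0.0031, "wx": -0.0028, "wy": -0.0014, "wz": 0.0015, "fingers": 1}, {"x": -0.0008, "y": 0.0095, "z": 0.0032, "wx": -0.0028, "wy": -0.0014, "wz": 0.0015, "fingers": 1}, {"x": 0.0, "y": 0.0122, "z": -0.0091, "wx": 0.0, "wy": 0.0, "wz": 0.0, "fingers": 1}, {"x": 0.0, "y": 0.0122, "z": -0.0091, "wx": 0.0, "wy": 0.0, "wz": 0.0, "fingers": 1}, {"x": -0.0, "y": 0.0137, "z": -0.0065, "wx": 0.0, "wy": 0.0, "wz": 0.0, "fingers": 1}, {"x": -0.0, "y": 0.0137, "z": -0.0065, "wx": 0.0, "wy": 0.0, "wz": 0.0, "fingers": 1}, {"x": 0.0, "y": 0.0144, "z": -0.0037, "wx": 0.0, "wy": 0.0, "wz": 0.0, "fingers": 1}, {"x": 0.0, "y": 0.0144, "z": -0.0037, "wx": 0.0, "wy": 0.0, "wz": 0.0, "fingers": 1}]
[{"x": -0.0, "y": 0.0145, "z": -0.0007, "wx": 0.0, "wy": 0.0, "wz": 0.0, "fingers": 1}, {"x": 0.0, "y": 0.0145, "z": -0.0007, "wx": 0.0, "wy": 0.0, "wz": 0.0, "fingers": 1}, {"x": -0.0, "y": 0.0139, "z": 0.0023, "wx": 0.0, "wy": 0.0, "wz": 0.0, "fingers": 1}, {"x": 0.0, "y": 0.0139, "z": 0.0023, "wx": 0.0, "wy": 0.0, "wz": 0.0, "fingers": 1}, {"x": 0.0, "y": 0.0127, "z": 0.0052, "wx": 0.0, "wy": 0.0, "wz": 0.0, "fingers": 1}, {"x": 0.0, "y": 0.0127, "z": 0.0052, "wx": 0.0, "wy": 0.0, "wz": 0.0, "fingers": 1}, {"x": 0.0, "y": 0.0111, "z": 0.0079, "wx": 0.0, "wy": 0.0, "wz": 0.0, "fingers": 1}, {"x": 0.0, "y": 0.0111, "z": 0.0079, "wx": 0.0, "wy": 0.0, "wz": 0.0, "fingers": 1}]
[{"x": -0.0, "y": 0.0097, "z": 0.0102, "wx": 0.0, "wy": 0.0, "wz": 0.0, "fingers": 1}, {"x": -0.0, "y": 0.0097, "z": 0.0102, "wx": 0.0, "wy": 0.0, "wz": 0.0, "fingers": 1}]
```

Emit:
apply_moves:
  series:
    - {"x": -0.001, "y": 0.0095, "z": 0.003, "wx": -0.003, "wy": -0.001, "wz": 0.0015, "fingers": 1}
    - {"x": -0.001, "y": 0.0095, "z": 0.003, "wx": -0.003, "wy": -0.001, "wz": 0.0015, "fingers": 1}
    - {"x": 0, "y": 0.012, "z": -0.009, "wx": 0, "wy": 0, "wz": 0, "fingers": 1}
    - {"x": 0, "y": 0.012, "z": -0.009, "wx": 0, "wy": 0, "wz": 0, "fingers": 1}
    - {"x": 0, "y": 0.0135, "z": -0.0065, "wx": 0, "wy": 0, "wz": 0, "fingers": 1}
    - {"x": 0, "y": 0.0135, "z": -0.0065, "wx": 0, "wy": 0, "wz": 0, "fingers": 1}
    - {"x": 0, "y": 0.0145, "z": -0.0035, "wx": 0, "wy": 0, "wz": 0, "fingers": 1}
    - {"x": 0, "y": 0.0145, "z": -0.0035, "wx": 0, "wy": 0, "wz": 0, "fingers": 1}

```text
clock: 3.45
tool_pos: [0.4187, 0.2897, 0.1166]
eef_rot: [0.92, 0.083, 0.036, 0.381]
contact_force: [0.9, -0.2, -0.6]
opening: 1.003
```

```bash
cat > grip.py <<'E'
from h import *
def blue():
    r=[]
    for n in("side","top"):
        p,d=snapshot(n);h=cv2.cvtColor(p,cv2.COLOR_RGB2HSV)
        m=((h[...,0]>105)&(h[...,0]<130)&(h[...,1]>120)).astype(np.uint8)
        k,l,st,c=cv2.connectedComponentsWithStats(m)
        X=cloud(n,d);b=[]
        for i in range(1,k):
            w=np.median(X[l==i],0)
            if st[i,4]>6 and w[0]<.6 and w[2]>.05: b.append((st[i,4],c[i]))
        b.sort(key=lambda a:-a[0]);r.append(b[0][1] if b else None)
    if r[0] is not None and r[1] is not None: print("blue",two(*r))
    print(r);return r
E
python3 - <<'E'
from grip import *
show();blue()
th=np.linspace(0,1.68,9)
plan([(flip(t,.019-.004*np.sin(2*min(t,1.57))),RF) for t in th[4:]],mm=14)
E
```

```text
3.45 [0.4187 0.2897 0.1166] [[0.983, 0.181, 0.003], [0.13, -0.694, -0.708]] F [ 0.89 -0.16 -0.65] open 1.003 q [-1.21  1.04  0.37  1.66  0.27  1.05 -0.94]
blue (array([0.47055164, 0.29419255, 0.13613485]), np.float64(0.00020463668602619116))
[array([272.14285714, 175.19047619]), array([207.84615385, 220.24615385])]
[{"x": -0.0004, "y": 0.0115, "z": 0.0014, "wx": -0.0001, "wy": -0.0006, "wz": -0.0004, "fingers": 1}, {"x": -0.0004, "y": 0.0115, "z": 0.0014, "wx": -0.0001, "wy": -0.0006, "wz": -0.0004, "fingers": 1}, {"x": -0.0, "y": 0.0139, "z": 0.0023, "wx": 0.0, "wy": 0.0, "wz": 0.0, "fingers": 1}, {"x": 0.0, "y": 0.0139, "z": 0.0023, "wx": 0.0, "wy": 0.0, "wz": 0.0, "fingers": 1}, {"x": 0.0, "y": 0.0127, "z": 0.0052, "wx": 0.0, "wy": 0.0, "wz": 0.0, "fingers": 1}, {"x": 0.0, "y": 0.0127, "z": 0.0052, "wx": 0.0, "wy": 0.0, "wz": 0.0, "fingers": 1}, {"x": 0.0, "y": 0.0111, "z": 0.0079, "wx": 0.0, "wy": 0.0, "wz": 0.0, "fingers": 1}, {"x": 0.0, "y": 0.0111, "z": 0.0079, "wx": 0.0, "wy": 0.0, "wz": 0.0, "fingers": 1}]
[{"x": -0.0, "y": 0.0097, "z": 0.0102, "wx": 0.0, "wy": 0.0, "wz": 0.0, "fingers": 1}, {"x": -0.0, "y": 0.0097, "z": 0.0102, "wx": 0.0, "wy": 0.0, "wz": 0.0, "fingers": 1}]
```

The bail is being carried up as planned: the grip is at z = 0.136, about 40°.

Emit:
apply_moves:
  series:
    - {"x": 0, "y": 0.0115, "z": 0.0015, "wx": 0, "wy": 0, "wz": 0, "fingers": 1}
    - {"x": 0, "y": 0.0115, "z": 0.0015, "wx": 0, "wy": 0, "wz": 0, "fingers": 1}
    - {"x": 0, "y": 0.014, "z": 0.0025, "wx": 0, "wy": 0, "wz": 0, "fingers": 1}
    - {"x": 0, "y": 0.014, "z": 0.0025, "wx": 0, "wy": 0, "wz": 0, "fingers": 1}
    - {"x": 0, "y": 0.0125, "z": 0.005, "wx": 0, "wy": 0, "wz": 0, "fingers": 1}
    - {"x": 0, "y": 0.0125, "z": 0.005, "wx": 0, "wy": 0, "wz": 0, "fingers": 1}
    - {"x": 0, "y": 0.011, "z": 0.008, "wx": 0, "wy": 0, "wz": 0, "fingers": 1}
    - {"x": 0, "y": 0.011, "z": 0.008, "wx": 0, "wy": 0, "wz": 0, "fingers": 1}

```text
clock: 4.55
tool_pos: [0.4331, 0.2105, 0.1553]
eef_rot: [0.92, 0.083, 0.036, 0.381]
contact_force: [-0.5, 0.6, -0.2]
opening: 1.0
```

```bash
python3 - <<'E'
from grip import *
show();blue();print(E0+.11*(np.cos(1.47)*o+np.sin(1.47)*Z),E0+.11*(np.cos(1.71)*o+np.sin(1.71)*Z))
th=np.linspace(0,1.68,9)
plan([(flip(t,.019-.004*np.sin(2*min(t,1.57))),RF) for t in th[8:]],mm=10)
E
```

```text
4.55 [0.4331 0.2105 0.1553] [[0.984, 0.18, 0.003], [0.129, -0.695, -0.707]] F [-0.51  0.62 -0.21] open 1.0 q [-1.15  0.95  0.42  1.83  0.34  0.94 -0.91]
blue (array([0.4847347 , 0.2096368 , 0.18367446]), np.float64(0.000742176231442118))
[array([281.08333333, 182.20833333]), array([234.06521739, 209.58695652])]
[0.48452618 0.22289142 0.17744168] [0.48922173 0.19698163 0.17693595]
[{"x": 0.0, "y": 0.006, "z": 0.0082, "wx": 0.0003, "wy": -0.0003, "wz": -0.0005, "fingers": 1}, {"x": 0.0, "y": 0.006, "z": 0.0082, "wx": 0.0003, "wy": -0.0003, "wz": -0.0005, "fingers": 1}]
```

Emit:
apply_moves:
  series:
    - {"x": 0, "y": 0.0055, "z": 0.007, "wx": 0, "wy": 0, "wz": 0, "fingers": 1}
    - {"x": 0, "y": 0.0055, "z": 0.007, "wx": 0, "wy": 0, "wz": 0, "fingers": 1}
    - {"x": 0, "y": 0, "z": 0, "wx": 0, "wy": 0, "wz": 0, "fingers": 1}

```text
clock: 5.03
tool_pos: [0.4357, 0.1949, 0.1536]
eef_rot: [0.92, 0.082, 0.036, 0.382]
contact_force: [-0.0, 0.3, 0.4]
opening: 0.999
```

```bash
python3 - <<'E'
from grip import *
show();blue()
E
```

```text
5.025 [0.4357 0.1949 0.1536] [[0.984, 0.178, 0.003], [0.128, -0.697, -0.706]] F [-0.    0.31  0.42] open 0.999 q [-1.14  0.95  0.43  1.86  0.36  0.91 -0.91]
blue (array([0.48835951, 0.19510572, 0.17690812]), np.float64(0.0006535047005279441))
[array([282.8 , 186.05]), array([239.       , 208.8490566])]
```

The bail is on its far stop (grip z = 0.177). Now I'll retreat and go above the basket with the jaws across the grip.

```bash
python3 - <<'E'
from h import *
s=get_state();p=s["tool_pos"];q=R.from_quat(s["eef_rot"])
D=down(np.arctan2(-o[1],-o[0]))
A=np.array([.4862,.211,.168])
p1=p-n_*.02;p2=p1-zt*.1
plan([(p1,q),(p2,q),(A+o*.03+[0,0,.1],D)],mm=45,deg=10)
E
```

```text
[{"x": -0.0, "y": -0.025, "z": -0.0, "wx": 0.0, "wy": 0.0, "wz": 0.0, "fingers": 1}, {"x": 0.0001, "y": 0.0, "z": -0.0417, "wx": 0.0, "wy": 0.0, "wz": 0.0, "fingers": 1}, {"x": 0.0001, "y": 0.0, "z": -0.0417, "wx": 0.0, "wy": 0.0, "wz": 0.0, "fingers": 1}, {"x": 0.0001, "y": 0.0, "z": -0.0417, "wx": 0.0, "wy": 0.0, "wz": 0.0, "fingers": 1}, {"x": 0.0066, "y": 0.0094, "z": -0.0008, "wx": 0.0195, "wy": -0.0196, "wz": 0.0472, "fingers": 1}, {"x": 0.0078, "y": 0.0083, "z": -0.0018, "wx": 0.0195, "wy": -0.0196, "wz": 0.0472, "fingers": 1}, {"x": 0.0088, "y": 0.0069, "z": -0.0028, "wx": 0.0195, "wy": -0.0196, "wz": 0.0472, "fingers": 1}, {"x": 0.0095, "y": 0.0054, "z": -0.0037, "wx": 0.0195, "wy": -0.0196, "wz": 0.0472, "fingers": 1}]
[{"x": 0.0099, "y": 0.0037, "z": -0.0046, "wx": 0.0195, "wy": -0.0196, "wz": 0.0472, "fingers": 1}, {"x": 0.01, "y": 0.0019, "z": -0.0054, "wx": 0.0195, "wy": -0.0196, "wz": 0.0472, "fingers": 1}, {"x": 0.0098, "y": 0.0001, "z": -0.006, "wx": 0.0195, "wy": -0.0196, "wz": 0.0472, "fingers": 1}, {"x": 0.0093, "y": -0.0018, "z": -0.0066, "wx": 0.0195, "wy": -0.0196, "wz": 0.0472, "fingers": 1}, {"x": 0.0085, "y": -0.0035, "z": -0.007, "wx": 0.0195, "wy": -0.0196, "wz": 0.0472, "fingers": 1}, {"x": 0.0074, "y": -0.0051, "z": -0.0072, "wx": 0.0195, "wy": -0.0196, "wz": 0.0472, "fingers": 1}]
```

Emit:
apply_moves:
  series:
    - {"x": 0, "y": -0.025, "z": 0, "wx": 0, "wy": 0, "wz": 0, "fingers": 1}
    - {"x": 0, "y": 0, "z": -0.042, "wx": 0, "wy": 0, "wz": 0, "fingers": 1}
    - {"x": 0, "y": 0, "z": -0.042, "wx": 0, "wy": 0, "wz": 0, "fingers": 1}
    - {"x": 0, "y": 0, "z": -0.042, "wx": 0, "wy": 0, "wz": 0, "fingers": 1}
    - {"x": 0.0065, "y": 0.0095, "z": -0.001, "wx": 0.0195, "wy": -0.0195, "wz": 0.047, "fingers": 1}
    - {"x": 0.008, "y": 0.0085, "z": -0.002, "wx": 0.0195, "wy": -0.0195, "wz": 0.047, "fingers": 1}
    - {"x": 0.009, "y": 0.007, "z": -0.003, "wx": 0.0195, "wy": -0.0195, "wz": 0.047, "fingers": 1}
    - {"x": 0.0095, "y": 0.0055, "z": -0.0035, "wx": 0.0195, "wy": -0.0195, "wz": 0.047, "fingers": 1}

```text
clock: 6.12
tool_pos: [0.4391, 0.282, 0.2259]
eef_rot: [0.942, -0.229, 0.02, 0.242]
contact_force: [-0.3, -0.9, 0.9]
opening: 1.002
```

Emit:
apply_moves:
  series:
    - {"x": 0.01, "y": 0.0035, "z": -0.0045, "wx": 0.0195, "wy": -0.0195, "wz": 0.047, "fingers": 1}
    - {"x": 0.01, "y": 0.002, "z": -0.0055, "wx": 0.0195, "wy": -0.0195, "wz": 0.047, "fingers": 1}
    - {"x": 0.01, "y": 0, "z": -0.006, "wx": 0.0195, "wy": -0.0195, "wz": 0.047, "fingers": 1}
    - {"x": 0.0095, "y": -0.002, "z": -0.0065, "wx": 0.0195, "wy": -0.0195, "wz": 0.047, "fingers": 1}
    - {"x": 0.0085, "y": -0.0035, "z": -0.007, "wx": 0.0195, "wy": -0.0195, "wz": 0.047, "fingers": 1}
    - {"x": 0.0075, "y": -0.005, "z": -0.007, "wx": 0.0195, "wy": -0.0195, "wz": 0.047, "fingers": 1}

```text
clock: 6.88
tool_pos: [0.4771, 0.267, 0.2565]
eef_rot: [0.763, -0.646, -0.008, -0.012]
contact_force: [-0.4, 0.7, -0.2]
opening: 1.003
```

```bash
python3 - <<'E'
from grip import *
show();r=blue()
D=down(np.arctan2(-o[1],-o[0]))
A=np.array([.4862,.211,.168])
plan([(A+[0,0,.07],D),(A,D)],mm=20,deg=10)
E
```

```text
6.875 [0.4771 0.267  0.2565] [[0.165, -0.986, -0.027], [0.004, 0.029, -1.0]] F [-0.42  0.69 -0.15] open 1.003 q [-0.92  0.62  0.58  1.82 -0.48  0.83 -1.5 ]
blue (array([0.4899318 , 0.19470283, 0.17581163]), np.float64(0.002059400170927122))
[array([283.06666667, 186.33333333]), array([239.1 , 208.26])]
[{"x": 0.0228, "y": -0.0001, "z": 0.0074, "wx": -0.0008, "wy": 0.0027, "wz": -0.0014, "fingers": 1}, {"x": 0.0227, "y": -0.0, "z": 0.0076, "wx": -0.0008, "wy": 0.0027, "wz": -0.0014, "fingers": 1}, {"x": 0.0227, "y": 0.0, "z": 0.0078, "wx": -0.0008, "wy": 0.0027, "wz": -0.0014, "fingers": 1}, {"x": 0.0, "y": 0.0, "z": 0.0219, "wx": 0.0, "wy": 0.0, "wz": 0.0, "fingers": 1}, {"x": 0.0, "y": 0.0, "z": 0.0219, "wx": 0.0, "wy": 0.0, "wz": 0.0, "fingers": 1}, {"x": 0.0, "y": 0.0, "z": 0.0219, "wx": 0.0, "wy": 0.0, "wz": 0.0, "fingers": 1}, {"x": 0.0, "y": 0.0, "z": 0.0219, "wx": 0.0, "wy": 0.0, "wz": 0.0, "fingers": 1}]
```

Emit:
apply_moves:
  series:
    - {"x": 0.0228, "y": 0, "z": 0.0075, "wx": -0.001, "wy": 0.0025, "wz": -0.0015, "fingers": 1}
    - {"x": 0.0228, "y": 0, "z": 0.0075, "wx": -0.001, "wy": 0.0025, "wz": -0.0015, "fingers": 1}
    - {"x": 0.0228, "y": 0, "z": 0.008, "wx": -0.001, "wy": 0.0025, "wz": -0.0015, "fingers": 1}
    - {"x": 0, "y": 0, "z": 0.022, "wx": 0, "wy": 0, "wz": 0, "fingers": 1}
    - {"x": 0, "y": 0, "z": 0.022, "wx": 0, "wy": 0, "wz": 0, "fingers": 1}
    - {"x": 0, "y": 0, "z": 0.022, "wx": 0, "wy": 0, "wz": 0, "fingers": 1}
    - {"x": 0, "y": 0, "z": 0.022, "wx": 0, "wy": 0, "wz": 0, "fingers": 1}
    - {"x": 0, "y": 0, "z": 0, "wx": 0, "wy": 0, "wz": 0, "fingers": 1}

```text
clock: 7.98
tool_pos: [0.4868, 0.2049, 0.1593]
eef_rot: [0.772, -0.635, -0.001, 0.006]
contact_force: [0.1, -0.2, 0.3]
opening: 1.003
```

```bash
python3 - <<'E'
from grip import *
show();r=blue()
D=down(np.arctan2(-o[1],-o[0]))
A=np.array([.4862,.211,.168])
plan([(A,D)],mm=20,deg=10)
E
```

```text
7.975 [0.4868 0.2049 0.1593] [[0.192, -0.981, 0.006], [-0.01, -0.008, -1.0]] F [ 0.05 -0.19  0.34] open 1.003 q [-0.76  0.74  0.46  1.94 -0.55  0.6  -1.31]
[None, array([240.  , 212.45])]
[{"x": -0.0074, "y": 0.0007, "z": -0.0092, "wx": 0.0025, "wy": -0.0018, "wz": 0.0044, "fingers": 1}]
```

Emit:
apply_moves:
  series:
    - {"x": -0.007, "y": 0.0005, "z": -0.009, "wx": 0.0025, "wy": -0.002, "wz": 0.0045, "fingers": 1}
    - {"x": 0, "y": 0, "z": 0, "wx": 0, "wy": 0, "wz": 0, "fingers": -0.5}
    - {"x": 0, "y": 0, "z": 0, "wx": 0, "wy": 0, "wz": 0, "fingers": -0.5}
    - {"x": 0, "y": 0, "z": 0, "wx": 0, "wy": 0, "wz": 0, "fingers": -1}
    - {"x": 0, "y": 0, "z": 0, "wx": 0, "wy": 0, "wz": 0, "fingers": -1}
    - {"x": 0, "y": 0, "z": 0, "wx": 0, "wy": 0, "wz": 0, "fingers": -1}
    - {"x": 0, "y": 0, "z": 0, "wx": 0, "wy": 0, "wz": 0, "fingers": -1}
    - {"x": 0, "y": 0, "z": 0, "wx": 0, "wy": 0, "wz": 0, "fingers": -1}
  force: 35

```text
clock: 9.07
tool_pos: [0.4874, 0.2115, 0.1703]
eef_rot: [0.767, -0.641, 0.001, -0.002]
contact_force: [0.4, 0.5, -0.2]
opening: 0.229
```

```bash
python3 - <<'E'
from grip import *
show()
D=down(np.arctan2(-o[1],-o[0]))
print("tilt",np.degrees(np.arccos(R.from_quat(get_state()["eef_rot"]).as_matrix()[2,2]*-1)))
for n,(x,y,w,h) in(("side",(225,150,110,90)),("top",(180,170,120,90))):
    p,d=snapshot(n)
    c=cv2.resize(p[y:y+h,x:x+w],(390,310),interpolation=cv2.INTER_CUBIC)
    im=c if n=="side" else np.hstack([im,c])
cv2.imwrite("pics/a2.png",im[:,:,::-1])
E
```

```text
9.075 [0.4874 0.2115 0.1703] [[0.178, -0.984, -0.002], [0.004, 0.002, -1.0]] F [ 0.42  0.51 -0.19] open 0.229 q [-0.77  0.72  0.47  1.94 -0.55  0.61 -1.33]
tilt 0.2446219031863317
```

View pics/a2.png

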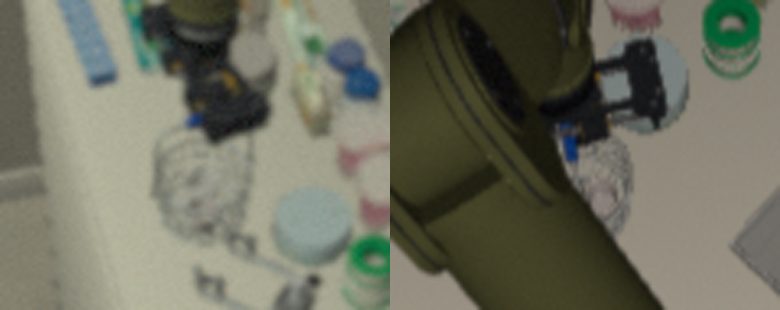

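The gripper is over the bail, with the blue grip just visible beside the fingers (top crop (570,145)). The fingers are still closing at 20 mm.

Emit:
apply_moves:
  series:
    - {"x": 0, "y": 0, "z": 0, "wx": 0, "wy": 0, "wz": 0, "fingers": -1}
    - {"x": 0, "y": 0, "z": 0, "wx": 0, "wy": 0, "wz": 0, "fingers": -1}
    - {"x": 0, "y": 0, "z": 0, "wx": 0, "wy": 0, "wz": 0, "fingers": -1}
    - {"x": 0, "y": 0, "z": 0, "wx": 0, "wy": 0, "wz": 0, "fingers": -1}

```text
clock: 9.68
tool_pos: [0.4875, 0.2111, 0.1703]
eef_rot: [0.767, -0.641, 0.001, -0.002]
contact_force: [-0.6, 0.2, 0.4]
opening: 0.133
```

```bash
python3 - <<'E'
from grip import *
show();blue()
E
```

```text
9.675 [0.4875 0.2111 0.1703] [[0.178, -0.984, -0.001], [0.004, 0.002, -1.0]] F [-0.58  0.17  0.42] open 0.133 q [-0.77  0.72  0.47  1.94 -0.55  0.61 -1.33]
blue (array([0.47809537, 0.20944142, 0.17580373]), np.float64(0.0009020318095506852))
[array([279.44444444, 183.88888889]), array([234.37037037, 212.59259259])]
```

Emit:
apply_moves:
  series:
    - {"x": 0, "y": 0, "z": -0.008, "wx": 0, "wy": 0, "wz": 0, "fingers": -1}
    - {"x": 0, "y": 0, "z": -0.012, "wx": 0, "wy": 0, "wz": 0, "fingers": -1}
    - {"x": 0, "y": 0, "z": -0.012, "wx": 0, "wy": 0, "wz": 0, "fingers": -1}
    - {"x": 0, "y": 0, "z": 0, "wx": 0, "wy": 0, "wz": 0, "fingers": -1}
    - {"x": 0, "y": 0, "z": 0, "wx": 0, "wy": 0, "wz": 0, "fingers": -1}

```text
clock: 10.4
tool_pos: [0.486, 0.2114, 0.1969]
eef_rot: [0.768, -0.641, -0.0, -0.001]
contact_force: [0.5, -0.1, -4.2]
opening: 0.134
```

```bash
cat >> h.py <<'E'
SO=np.array([.452,-.047,0]);sx=np.array([1,-1,0])/2**.5;sy=np.array([1,1,0])/2**.5
RS=down(-np.pi/4)
def st(x,y,z): return SO+sx*x+sy*y+Z*z
def rel():
    p=get_state()["tool_pos"]-SO;print("stand-frame TCP",np.round([p@sx,p@sy,p[2]],4))
E
python3 - <<'E'
from h import *
show();rel()
s=get_state();p=s["tool_pos"];q=R.from_quat(s["eef_rot"])
plan([(np.r_[p[:2],.305],q),(st(-.07,0,.305),RS)],f=-1,mm=15,deg=5)
E
```

```text
10.4 [0.486  0.2114 0.1969] [[0.178, -0.984, -0.002], [0.001, 0.002, -1.0]] F [ 0.55 -0.12 -4.21] open 0.134 q [-0.8   0.68  0.51  1.92 -0.52  0.67 -1.36]
stand-frame TCP [-0.1587  0.2068  0.1969]
[{"x": -0.0, "y": -0.0, "z": -0.0169, "wx": 0.0, "wy": 0.0, "wz": 0.0, "fingers": -1}, {"x": -0.0, "y": -0.0, "z": -0.0169, "wx": 0.0, "wy": 0.0, "wz": 0.0, "fingers": -1}, {"x": -0.0, "y": -0.0, "z": -0.0169, "wx": 0.0, "wy": 0.0, "wz": 0.0, "fingers": -1}, {"x": -0.0, "y": -0.0, "z": -0.0169, "wx": 0.0, "wy": 0.0, "wz": 0.0, "fingers": -1}, {"x": -0.0, "y": -0.0, "z": -0.0169, "wx": 0.0, "wy": 0.0, "wz": 0.0, "fingers": -1}, {"x": -0.0, "y": -0.0, "z": -0.0169, "wx": 0.0, "wy": 0.0, "wz": 0.0, "fingers": -1}, {"x": -0.0, "y": -0.0, "z": -0.0169, "wx": 0.0, "wy": 0.0, "wz": 0.0, "fingers": -1}, {"x": -0.0, "y": -0.0, "z": -0.0169, "wx": 0.0, "wy": 0.0, "wz": 0.0, "fingers": -1}]
[{"x": 0.0159, "y": 0.01, "z": -0.0, "wx": -0.0, "wy": 0.0, "wz": -0.0129, "fingers": -1}, {"x": 0.0155, "y": 0.0106, "z": -0.0, "wx": -0.0, "wy": 0.0, "wz": -0.0129, "fingers": -1}, {"x": 0.015, "y": 0.0112, "z": 
[... 461 characters left out ...]
0, "wx": -0.0, "wy": 0.0, "wz": -0.0129, "fingers": -1}]
[{"x": 0.0119, "y": 0.0145, "z": -0.0, "wx": -0.0, "wy": 0.0, "wz": -0.0129, "fingers": -1}, {"x": 0.0113, "y": 0.015, "z": -0.0, "wx": -0.0, "wy": 0.0, "wz": -0.0129, "fingers": -1}, {"x": 0.0107, "y": 0.0154, "z": -0.0, "wx": -0.0, "wy": 0.0, "wz": -0.0129, "fingers": -1}, {"x": 0.0101, "y": 0.0158, "z": -0.0, "wx": -0.0, "wy": 0.0, "wz": -0.0129, "fingers": -1}, {"x": 0.0094, "y": 0.0162, "z": -0.0, "wx": -0.0, "wy": 0.0, "wz": -0.0129, "fingers": -1}, {"x": 0.0088, "y": 0.0166, "z": -0.0, "wx": -0.0, "wy": 0.0, "wz": -0.0129, "fingers": -1}, {"x": 0.0081, "y": 0.0169, "z": -0.0, "wx": -0.0, "wy": 0.0, "wz": -0.0129, "fingers": -1}]
```

Emit:
apply_moves:
  series:
    - {"x": 0, "y": 0, "z": -0.017, "wx": 0, "wy": 0, "wz": 0, "fingers": -1}
    - {"x": 0, "y": 0, "z": -0.017, "wx": 0, "wy": 0, "wz": 0, "fingers": -1}
    - {"x": 0, "y": 0, "z": -0.017, "wx": 0, "wy": 0, "wz": 0, "fingers": -1}
    - {"x": 0, "y": 0, "z": -0.017, "wx": 0, "wy": 0, "wz": 0, "fingers": -1}
    - {"x": 0, "y": 0, "z": -0.017, "wx": 0, "wy": 0, "wz": 0, "fingers": -1}
    - {"x": 0, "y": 0, "z": -0.017, "wx": 0, "wy": 0, "wz": 0, "fingers": -1}
    - {"x": 0, "y": 0, "z": -0.017, "wx": 0, "wy": 0, "wz": 0, "fingers": -1}
    - {"x": 0, "y": 0, "z": -0.017, "wx": 0, "wy": 0, "wz": 0, "fingers": -1}

```text
clock: 11.4
tool_pos: [0.4851, 0.2108, 0.313]
eef_rot: [0.767, -0.641, -0.001, -0.0]
contact_force: [0.5, -0.1, -4.1]
opening: 0.135
```

Emit:
apply_moves:
  series:
    - {"x": 0.008, "y": 0.005, "z": 0, "wx": 0, "wy": 0, "wz": -0.013, "fingers": -1}
    - {"x": 0.0155, "y": 0.0105, "z": 0, "wx": 0, "wy": 0, "wz": -0.013, "fingers": -1}
    - {"x": 0.015, "y": 0.011, "z": 0, "wx": 0, "wy": 0, "wz": -0.013, "fingers": -1}
    - {"x": 0.0145, "y": 0.012, "z": 0, "wx": 0, "wy": 0, "wz": -0.013, "fingers": -1}
    - {"x": 0.014, "y": 0.0125, "z": 0, "wx": 0, "wy": 0, "wz": -0.013, "fingers": -1}
    - {"x": 0.0135, "y": 0.013, "z": 0, "wx": 0, "wy": 0, "wz": -0.013, "fingers": -1}
    - {"x": 0.013, "y": 0.0135, "z": 0, "wx": 0, "wy": 0, "wz": -0.013, "fingers": -1}
    - {"x": 0.0125, "y": 0.014, "z": 0, "wx": 0, "wy": 0, "wz": -0.013, "fingers": -1}

```text
clock: 12.4
tool_pos: [0.4442, 0.1038, 0.3178]
eef_rot: [0.864, -0.503, 0.001, -0.002]
contact_force: [0.4, -0.4, -4.3]
opening: 0.128
```

```bash
python3 - <<'E'
from h import *
show();rel()
plan([(st(-.07,0,.305),RS)],f=-1,mm=13,deg=5)
E
```

```text
12.4 [0.4442 0.1038 0.3178] [[0.495, -0.869, -0.0], [0.004, 0.003, -1.0]] F [ 0.39 -0.37 -4.29] open 0.128 q [-0.71  0.4   0.56  1.97 -0.28  0.85 -1.05]
stand-frame TCP [-0.1121  0.1011  0.3178]
[{"x": 0.0094, "y": 0.012, "z": 0.0017, "wx": -0.0002, "wy": -0.0, "wz": -0.0095, "fingers": -1}, {"x": 0.009, "y": 0.0123, "z": 0.0017, "wx": -0.0002, "wy": -0.0, "wz": -0.0095, "fingers": -1}, {"x": 0.0086, "y": 0.0125, "z": 0.0017, "wx": -0.0002, "wy": -0.0, "wz": -0.0095, "fingers": -1}, {"x": 0.0083, "y": 0.0128, "z": 0.0017, "wx": -0.0002, "wy": -0.0, "wz": -0.0095, "fingers": -1}, {"x": 0.0079, "y": 0.013, "z": 0.0017, "wx": -0.0002, "wy": -0.0, "wz": -0.0095, "fingers": -1}, {"x": 0.0075, "y": 0.0133, "z": 0.0017, "wx": -0.0002, "wy": -0.0, "wz": -0.0095, "fingers": -1}, {"x": 0.0071, "y": 0.0135, "z": 0.0018, "wx": -0.0002, "wy": -0.0, "wz": -0.0095, "fingers": -1}, {"x": 0.0067, "y": 0.0137, "z": 0.0018, "wx": -0.0002, "wy": -0.0, "wz": -0.0095, "fingers": -1}]
[{"x": 0.0063, "y": 0.0139, "z": 0.0018, "wx": -0.0002, "wy": -0.0, "wz": -0.0095, "fingers": -1}]
```

Emit:
apply_moves:
  series:
    - {"x": 0.0095, "y": 0.012, "z": 0.002, "wx": 0, "wy": 0, "wz": -0.0095, "fingers": -1}
    - {"x": 0.009, "y": 0.0125, "z": 0.002, "wx": 0, "wy": 0, "wz": -0.0095, "fingers": -1}
    - {"x": 0.0085, "y": 0.0125, "z": 0.002, "wx": 0, "wy": 0, "wz": -0.0095, "fingers": -1}
    - {"x": 0.0085, "y": 0.013, "z": 0.002, "wx": 0, "wy": 0, "wz": -0.0095, "fingers": -1}
    - {"x": 0.008, "y": 0.013, "z": 0.002, "wx": 0, "wy": 0, "wz": -0.0095, "fingers": -1}
    - {"x": 0.0075, "y": 0.0135, "z": 0.002, "wx": 0, "wy": 0, "wz": -0.0095, "fingers": -1}
    - {"x": 0.007, "y": 0.0135, "z": 0.002, "wx": 0, "wy": 0, "wz": -0.0095, "fingers": -1}
    - {"x": 0.0065, "y": 0.0135, "z": 0.002, "wx": 0, "wy": 0, "wz": -0.0095, "fingers": -1}

```text
clock: 13.4
tool_pos: [0.4066, 0.0081, 0.3088]
eef_rot: [0.919, -0.395, 0.003, -0.003]
contact_force: [0.9, -0.9, -4.4]
opening: 0.134
```

```bash
python3 - <<'E'
from grip import *
show();rel();
for n,(x,y,w,h) in(("side",(245,185,90,72)),("top",(280,180,90,72))):
    p,d=snapshot(n)
    c=cv2.resize(p[y:y+h,x:x+w],(400,320),interpolation=cv2.INTER_CUBIC)
    im=c if n=="side" else np.hstack([im,c])
cv2.imwrite("pics/a3.png",im[:,:,::-1])
plan([(st(-.07,0,.305),RS)],f=-1,mm=10,deg=5)
E
```

```text
13.4 [0.4066 0.0081 0.3088] [[0.689, -0.725, 0.003], [0.007, 0.003, -1.0]] F [ 0.9  -0.94 -4.4 ] open 0.134 q [-0.49  0.33  0.49  2.1  -0.23  0.75 -0.66]
stand-frame TCP [-0.0711  0.0068  0.3088]
[{"x": 0.0014, "y": 0.0071, "z": 0.0046, "wx": -0.0019, "wy": -0.0008, "wz": -0.0093, "fingers": -1}]
```

View pics/a3.png

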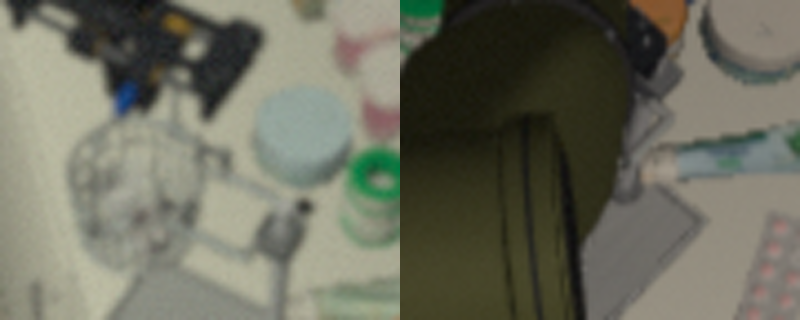

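Side view: the basket hangs upright in front of the hook, with the left prong at crop (215,155) and the cups inside. The top view is blocked by the arm. I'll re-check the hook's x from the initial images: the noses and post suggest it lies about 10 mm further forward than the tray centre.

```bash
python3 - <<'E'
from h import *
s=lambda x,y:(240+(x+.5)/4.8-.5,170+(y+.5)/4.8-.5)
t=lambda x,y:(185+(x+.5)/4.4-.5,170+(y+.5)/4.4-.5)
def f(P): d=P-SO;return np.round([d@sx,d@sy,d[2]],4)
for nm,a,b,z in(("posttop",(328,298),(672,92),.276),("postbase",(318,485),(640,235),.014)):
    print(nm,f(plane("side",*s(*a),z)),f(plane("top",*t(*b),z)))
S=np.load("side0.npz")["p"];T=np.load("top0.npz")["p"]
a=cv2.resize(S[212:252,276:320],(396,360),interpolation=cv2.INTER_LANCZOS4)
b=cv2.resize(T[184:232,300:350],(375,360),interpolation=cv2.INTER_LANCZOS4)
# overlay expected hook landmarks at seat z .25: seat ends, nose tops
def dot(im,n,P,x0,y0,k,col):
    u,v=proj(n,P);cv2.circle(im,(int((u-x0+.5)*k),int((v-y0+.5)*k)),3,col,-1)
for y in(-.03,.03):
    for (x,z,c) in((0,.25,(255,0,0)),(.011,.27,(0,255,0)),(-.012,.283,(0,0,255))):
        dot(a,"side",st(x,y,z),276,212,9,c);dot(b,"top",st(x,y,z),300,184,7.5,c)
for z in(.014,.276):
    dot(a,"side",st(.08,0,z),276,212,9,(255,255,0));dot(b,"top",st(.08,0,z),300,184,7.5,(255,255,0))
cv2.imwrite("pics/a4.png",np.hstack([a,b])[:,:,::-1])
E
```

```text
posttop [ 0.0674 -0.0061  0.276 ] [ 0.0634 -0.0019  0.276 ]
postbase [ 0.0707 -0.0012  0.014 ] [ 0.059  -0.0071  0.014 ]
```

View pics/a4.png

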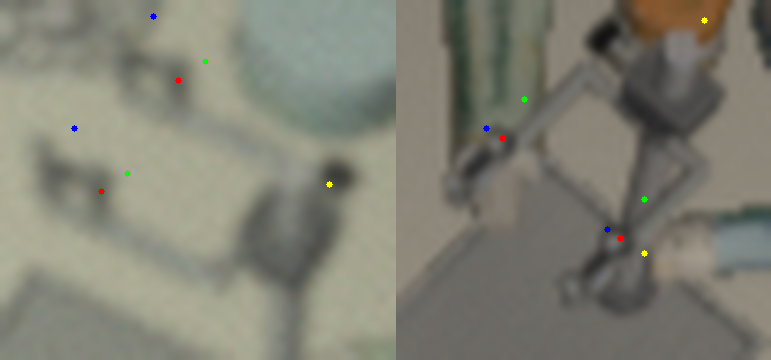

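```bash
python3 - <<'E'
from h import *
def f(P): d=P-SO;return np.round([d@sx,d@sy,d[2]],4)
A=lambda x,y:(276+(x+.5)/9-.5,212+(y+.5)/9-.5)
B=lambda x,y:(300+(x-396+.5)/7.5-.5,184+(y+.5)/7.5-.5)
for nm,a,b in(("post",(290,162),(681,42)),("UL",(155,78),(478,165)),("UR",(75,185),(592,262)),("noseL",(130,62),(456,185)),("noseR",(45,155),(570,290)),("bkL",(182,90),(500,142)),("bkR",(102,205),(615,240))):
    P,e=two(A(*a),B(*b));print(nm,f(P),e.round(4))
print(f(plane("side",*A(290,162),.276)),f(plane("top",*B(681,42),.276)))
for nm,a,b in(("armendL",(275,160),(595,75)),("armendR",(225,280),(700,165))):
    P,e=two(A(*a),B(*b));print(nm,f(P),e.round(4))
E
```

```text
post [ 0.0646 -0.0013  0.2811] 0.0014
UL [-0.0114  0.032   0.2409] 0.0009
UR [-0.0124 -0.0273  0.242 ] 0.0005
noseL [-0.0234  0.0328  0.2418] 0.0016
noseR [-0.0276 -0.0279  0.2496] 0.0042
bkL [0.0009 0.0316 0.2422] 0.0005
bkR [ 0.0006 -0.0281  0.2399] 0.0019
[0.0628 0.0013 0.276 ] [0.067  0.0004 0.276 ]
armendL [0.0473 0.0228 0.24  ] 0.001
armendR [ 0.0525 -0.0279  0.2258] 0.0019
```

The re-measurement puts the hook about 13 mm further forward than the tray centre, with the seat low at about 0.23. I'll correct the frame, lower to the middle of the window (TCP 0.290) and align.

```bash
cat >> h.py <<'E'
SO=SO-.013*sx+.0015*sy
E
python3 - <<'E'
from h import *
show();rel()
plan([(st(-.055,0,.290),RS),(st(-.004,0,.290),RS)],f=-1,mm=9,deg=5)
E
```

```text
13.5 [0.4059 0.0072 0.3087] [[0.686, -0.727, 0.002], [0.006, 0.002, -1.0]] F [ 0.09 -0.22 -3.9 ] open 0.133 q [-0.49  0.33  0.49  2.1  -0.23  0.75 -0.66]
stand-frame TCP [-0.058   0.0042  0.3087]
[{"x": 0.0013, "y": 0.0018, "z": 0.0078, "wx": -0.0006, "wy": -0.0003, "wz": -0.0031, "fingers": -1}, {"x": 0.0013, "y": 0.0018, "z": 0.0078, "wx": -0.0006, "wy": -0.0003, "wz": -0.0031, "fingers": -1}, {"x": 0.0013, "y": 0.0018, "z": 0.0078, "wx": -0.0006, "wy": -0.0003, "wz": -0.0031, "fingers": -1}, {"x": 0.0106, "y": -0.0, "z": 0.0, "wx": 0.0, "wy": 0.0, "wz": 0.0, "fingers": -1}, {"x": 0.0106, "y": -0.0, "z": 0.0, "wx": 0.0, "wy": 0.0, "wz": 0.0, "fingers": -1}, {"x": 0.0106, "y": -0.0, "z": 0.0, "wx": 0.0, "wy": 0.0, "wz": 0.0, "fingers": -1}, {"x": 0.0106, "y": -0.0, "z": 0.0, "wx": 0.0, "wy": 0.0, "wz": 0.0, "fingers": -1}, {"x": 0.0106, "y": -0.0, "z": 0.0, "wx": 0.0, "wy": 0.0, "wz": 0.0, "fingers": -1}]
[{"x": 0.0106, "y": 0.0, "z": 0.0, "wx": 0.0, "wy": 0.0, "wz": 0.0, "fingers": -1}]
```

Emit:
apply_moves:
  series:
    - {"x": 0.0015, "y": 0.002, "z": 0.008, "wx": -0.0005, "wy": 0, "wz": -0.003, "fingers": -1}
    - {"x": 0.0015, "y": 0.002, "z": 0.008, "wx": -0.0005, "wy": 0, "wz": -0.003, "fingers": -1}
    - {"x": 0.0015, "y": 0.002, "z": 0.008, "wx": -0.0005, "wy": -0.001, "wz": -0.003, "fingers": -1}
    - {"x": 0.005, "y": 0, "z": 0, "wx": 0, "wy": 0, "wz": 0, "fingers": -1}
    - {"x": 0.005, "y": 0, "z": 0, "wx": 0, "wy": 0, "wz": 0, "fingers": -1}
    - {"x": 0, "y": 0, "z": 0, "wx": 0, "wy": 0, "wz": 0, "fingers": -1}

```text
clock: 14.25
tool_pos: [0.4123, -0.0039, 0.2884]
eef_rot: [0.924, -0.382, 0.0, -0.001]
contact_force: [0.2, 0.0, -4.6]
opening: 0.13
```

```bash
python3 - <<'E'
from grip import *
show();rel();
p,d=snapshot("side");x,y,w,h=262,195,70,60
cv2.imwrite("pics/a5.png",cv2.resize(p[y:y+h,x:x+w],(700,600),interpolation=cv2.INTER_LANCZOS4)[:,:,::-1])
plan([(st(-.004,0,.290),RS)],f=-1,mm=7,deg=5)
E
```

```text
14.25 [ 0.4123 -0.0039  0.2884] [[0.708, -0.706, -0.0], [0.001, 0.001, -1.0]] F [ 0.18  0.01 -4.56] open 0.13 q [-0.43  0.37  0.46  2.12 -0.25  0.71 -0.58]
stand-frame TCP [-0.0456  0.0009  0.2884]
[{"x": 0.0087, "y": 0.0002, "z": -0.0003, "wx": -0.0001, "wy": 0.0, "wz": 0.0001, "fingers": -1}, {"x": 0.0087, "y": 0.0002, "z": -0.0003, "wx": -0.0001, "wy": 0.0, "wz": 0.0001, "fingers": -1}, {"x": 0.0087, "y": 0.0002, "z": -0.0003, "wx": -0.0001, "wy": 0.0, "wz": 0.0001, "fingers": -1}, {"x": 0.0087, "y": 0.0002, "z": -0.0003, "wx": -0.0001, "wy": 0.0, "wz": 0.0001, "fingers": -1}, {"x": 0.0087, "y": 0.0002, "z": -0.0003, "wx": -0.0001, "wy": 0.0, "wz": 0.0001, "fingers": -1}, {"x": 0.0087, "y": 0.0002, "z": -0.0003, "wx": -0.0001, "wy": 0.0, "wz": 0.0001, "fingers": -1}]
```

View pics/a5.png

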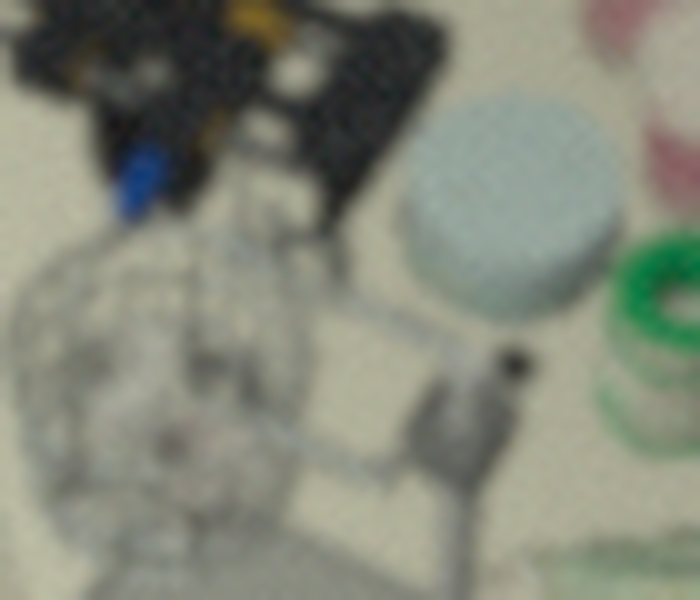

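Side view: the blue grip end is at crop (140,185). It stands in front of and above the prongs, whose left one is at (320,240), and the basket is under the arms. I'll slide over the hook slowly.

Emit:
apply_moves:
  series:
    - {"x": 0.0085, "y": 0, "z": 0, "wx": 0, "wy": 0, "wz": 0, "fingers": -1}
    - {"x": 0.0085, "y": 0, "z": 0, "wx": 0, "wy": 0, "wz": 0, "fingers": -1}
    - {"x": 0.0085, "y": 0, "z": 0, "wx": 0, "wy": 0, "wz": 0, "fingers": -1}
    - {"x": 0, "y": 0, "z": 0, "wx": 0, "wy": 0, "wz": 0, "fingers": -1}

```text
clock: 14.8
tool_pos: [0.4281, -0.0193, 0.2887]
eef_rot: [0.924, -0.382, 0.001, -0.001]
contact_force: [0.6, -0.5, -3.5]
opening: 0.129
```

Emit:
apply_moves:
  series:
    - {"x": 0.0085, "y": 0, "z": 0, "wx": 0, "wy": 0, "wz": 0, "fingers": -1}
    - {"x": 0.0085, "y": 0, "z": 0, "wx": 0, "wy": 0, "wz": 0, "fingers": -1}
    - {"x": 0.0085, "y": 0, "z": 0, "wx": 0, "wy": 0, "wz": 0, "fingers": -1}
    - {"x": 0, "y": 0, "z": 0, "wx": 0, "wy": 0, "wz": 0, "fingers": -1}

```text
clock: 15.3
tool_pos: [0.4435, -0.0348, 0.2886]
eef_rot: [0.924, -0.382, 0.001, -0.001]
contact_force: [-0.1, 0.2, -4.2]
opening: 0.134
```

```bash
python3 - <<'E'
from grip import *
show();rel();
plan([(st(-.004,0,.282),RS)],f=-1,mm=7,deg=5)
E
```

```text
15.3 [ 0.4435 -0.0348  0.2886] [[0.708, -0.706, 0.0], [0.002, 0.001, -1.0]] F [-0.14  0.18 -4.16] open 0.134 q [-0.33  0.41  0.45  2.04 -0.26  0.75 -0.5 ]
stand-frame TCP [-0.0016  0.0011  0.2886]
[{"x": -0.0015, "y": 0.0007, "z": 0.0041, "wx": -0.0003, "wy": -0.0001, "wz": 0.0003, "fingers": -1}, {"x": -0.0015, "y": 0.0007, "z": 0.0041, "wx": -0.0003, "wy": -0.0001, "wz": 0.0003, "fingers": -1}]
```

Emit:
apply_moves:
  series:
    - {"x": -0.0015, "y": 0.0007, "z": 0.004, "wx": 0, "wy": 0, "wz": 0, "fingers": -1}
    - {"x": -0.0015, "y": 0.0007, "z": 0.004, "wx": 0, "wy": 0, "wz": 0, "fingers": -1}
    - {"x": 0, "y": 0, "z": 0.004, "wx": 0, "wy": 0, "wz": 0, "fingers": -1}
    - {"x": 0, "y": 0, "z": 0, "wx": 0, "wy": 0, "wz": 0, "fingers": -1}

```text
clock: 15.8
tool_pos: [0.44, -0.0332, 0.278]
eef_rot: [0.924, -0.382, -0.0, -0.001]
contact_force: [1.1, 0.2, -4.9]
opening: 0.131
```

Emit:
apply_moves:
  series:
    - {"x": 0, "y": 0, "z": 0.004, "wx": 0, "wy": 0, "wz": 0, "fingers": -1}
    - {"x": 0, "y": 0, "z": 0.004, "wx": 0, "wy": 0, "wz": 0, "fingers": -1}
    - {"x": 0, "y": 0, "z": 0, "wx": 0, "wy": 0, "wz": 0, "fingers": -1}

```text
clock: 16.18
tool_pos: [0.4401, -0.0331, 0.2712]
eef_rot: [0.924, -0.381, -0.0, -0.001]
contact_force: [-0.2, -0.3, -4.8]
opening: 0.135
```

```bash
python3 - <<'E'
from h import *
show();rel()
E
```

```text
16.175 [ 0.4401 -0.0331  0.2712] [[0.709, -0.705, -0.001], [0.0, 0.002, -1.0]] F [-0.19 -0.35 -4.78] open 0.135 q [-0.32  0.44  0.44  2.07 -0.29  0.69 -0.48]
stand-frame TCP [-5.200e-03 -1.000e-04  2.712e-01]
```

Emit:
apply_moves:
  series:
    - {"x": 0.0015, "y": 0, "z": 0.004, "wx": 0, "wy": 0, "wz": 0, "fingers": -1}
    - {"x": 0, "y": 0, "z": 0.004, "wx": 0, "wy": 0, "wz": 0, "fingers": -1}
    - {"x": 0, "y": 0, "z": 0, "wx": 0, "wy": 0, "wz": 0, "fingers": -1}

```text
clock: 16.55
tool_pos: [0.4412, -0.0341, 0.2644]
eef_rot: [0.924, -0.382, -0.0, -0.001]
contact_force: [-0.1, -0.1, -3.4]
opening: 0.136
```

Emit:
apply_moves:
  series:
    - {"x": 0, "y": 0, "z": 0.004, "wx": 0, "wy": 0, "wz": 0, "fingers": -1}
    - {"x": 0, "y": 0, "z": 0.003, "wx": 0, "wy": 0, "wz": 0, "fingers": -1}
    - {"x": 0, "y": 0, "z": 0, "wx": 0, "wy": 0, "wz": 0, "fingers": -1}

```text
clock: 16.92
tool_pos: [0.4412, -0.034, 0.2584]
eef_rot: [0.924, -0.381, -0.0, -0.001]
contact_force: [-1.5, 0.3, -4.9]
opening: 0.132
```

Emit:
apply_moves:
  series:
    - {"x": 0, "y": 0, "z": 0.003, "wx": 0, "wy": 0, "wz": 0, "fingers": -1}
    - {"x": 0, "y": 0, "z": 0.003, "wx": 0, "wy": 0, "wz": 0, "fingers": -1}
    - {"x": 0, "y": 0, "z": 0, "wx": 0, "wy": 0, "wz": 0, "fingers": -1}

```text
clock: 17.3
tool_pos: [0.4413, -0.034, 0.2533]
eef_rot: [0.924, -0.381, -0.0, -0.001]
contact_force: [-0.0, 0.3, -4.1]
opening: 0.132
```

```bash
python3 - <<'E'
from h import *
show();rel()
E
```

```text
17.3 [ 0.4413 -0.034   0.2533] [[0.709, -0.705, -0.001], [0.001, 0.002, -1.0]] F [-0.04  0.35 -4.14] open 0.132 q [-0.3   0.47  0.41  2.09 -0.31  0.64 -0.46]
stand-frame TCP [-3.700e-03  1.000e-04  2.533e-01]
```

Emit:
apply_moves:
  series:
    - {"x": 0, "y": 0, "z": 0.0025, "wx": 0, "wy": 0, "wz": 0, "fingers": -1}
    - {"x": 0, "y": 0, "z": 0.0025, "wx": 0, "wy": 0, "wz": 0, "fingers": -1}
    - {"x": 0, "y": 0, "z": 0, "wx": 0, "wy": 0, "wz": 0, "fingers": -1}

```text
clock: 17.68
tool_pos: [0.4415, -0.034, 0.2492]
eef_rot: [0.924, -0.381, 0.0, -0.001]
contact_force: [0.4, 0.1, -2.3]
opening: 0.133
```

Emit:
apply_moves:
  series:
    - {"x": 0, "y": 0, "z": 0.0025, "wx": 0, "wy": 0, "wz": 0, "fingers": -1}
    - {"x": 0, "y": 0, "z": 0.0025, "wx": 0, "wy": 0, "wz": 0, "fingers": -1}
    - {"x": 0, "y": 0, "z": 0, "wx": 0, "wy": 0, "wz": 0, "fingers": -1}

```text
clock: 18.05
tool_pos: [0.4416, -0.0341, 0.2453]
eef_rot: [0.924, -0.382, 0.0, -0.001]
contact_force: [-0.4, 0.5, 0.0]
opening: 0.134
```

```bash
python3 - <<'E'
from h import *
show();rel();print(get_state()["moment"])
E
```

```text
18.05 [ 0.4416 -0.0341  0.2453] [[0.709, -0.705, -0.0], [0.002, 0.002, -1.0]] F [-0.45  0.49  0.02] open 0.134 q [-0.29  0.48  0.4   2.1  -0.32  0.62 -0.45]
stand-frame TCP [-0.0035  0.0003  0.2453]
[-0.0293803   0.31985273  0.06451943]
```

Contact is at wire z ≈ 0.257 and building softly at about 1 N/mm, which fits the keepers. That puts the seat at about 0.232. Now I'll press on gently.

Emit:
apply_moves:
  series:
    - {"x": 0, "y": 0, "z": 0.0025, "wx": 0, "wy": 0, "wz": 0, "fingers": -1}
    - {"x": 0, "y": 0, "z": 0.0025, "wx": 0, "wy": 0, "wz": 0, "fingers": -1}
    - {"x": 0, "y": 0, "z": 0, "wx": 0, "wy": 0, "wz": 0, "fingers": -1}

```text
clock: 18.42
tool_pos: [0.4422, -0.0345, 0.2416]
eef_rot: [0.924, -0.382, 0.001, -0.001]
contact_force: [-1.5, -0.7, 2.3]
opening: 0.131
```

Emit:
apply_moves:
  series:
    - {"x": 0, "y": 0, "z": 0.0025, "wx": 0, "wy": 0, "wz": 0, "fingers": -1}
    - {"x": 0, "y": 0, "z": 0.0025, "wx": 0, "wy": 0, "wz": 0, "fingers": -1}
    - {"x": 0, "y": 0, "z": 0, "wx": 0, "wy": 0, "wz": 0, "fingers": -1}

```text
clock: 18.8
tool_pos: [0.4423, -0.0339, 0.2376]
eef_rot: [0.924, -0.382, 0.001, -0.002]
contact_force: [-1.0, 0.9, 1.8]
opening: 0.134
```

```bash
python3 - <<'E'
from h import *
show();rel();print(get_state()["moment"])
E
```

```text
18.8 [ 0.4423 -0.0339  0.2376] [[0.709, -0.705, 0.001], [0.003, 0.003, -1.0]] F [-1.01  0.93  1.77] open 0.134 q [-0.28  0.49  0.39  2.11 -0.33  0.59 -0.44]
stand-frame TCP [-0.0031  0.0009  0.2376]
[ 0.18770202  0.46869514 -0.04941134]
```

Emit:
apply_moves:
  series:
    - {"x": 0, "y": 0, "z": 0.0025, "wx": 0, "wy": 0, "wz": 0, "fingers": -1}
    - {"x": 0, "y": 0, "z": 0.0025, "wx": 0, "wy": 0, "wz": 0, "fingers": -1}
    - {"x": 0, "y": 0, "z": 0, "wx": 0, "wy": 0, "wz": 0, "fingers": -1}

```text
clock: 19.18
tool_pos: [0.4415, -0.0329, 0.233]
eef_rot: [0.925, -0.381, -0.0, -0.002]
contact_force: [-1.0, 2.9, 1.3]
opening: 0.135
```

Emit:
apply_moves:
  series:
    - {"x": 0, "y": 0, "z": 0.0025, "wx": 0, "wy": 0, "wz": 0, "fingers": -1}
    - {"x": 0, "y": 0, "z": 0.002, "wx": 0, "wy": 0, "wz": 0, "fingers": -1}
    - {"x": 0, "y": 0, "z": 0, "wx": 0, "wy": 0, "wz": 0, "fingers": -1}

```text
clock: 19.55
tool_pos: [0.4412, -0.0333, 0.2283]
eef_rot: [0.925, -0.381, -0.0, -0.001]
contact_force: [0.4, -0.0, -3.7]
opening: 0.132
```

```bash
python3 - <<'E'
from h import *
show();rel();print(get_state()["moment"])
E
```

```text
19.55 [ 0.4412 -0.0333  0.2283] [[0.709, -0.705, -0.002], [0.0, 0.003, -1.0]] F [ 0.43 -0.03 -3.73] open 0.132 q [-0.27  0.51  0.38  2.12 -0.34  0.57 -0.43]
stand-frame TCP [-0.0043  0.0006  0.2283]
[-0.0321619   0.14915462  0.04662317]
```

The force fell back to the bare weight, so the wire has slipped past the keepers. I'll lower gently onto the seat.

Emit:
apply_moves:
  series:
    - {"x": 0.0015, "y": 0, "z": 0.002, "wx": 0, "wy": 0, "wz": 0, "fingers": -1}
    - {"x": 0, "y": 0, "z": 0, "wx": 0, "wy": 0, "wz": 0, "fingers": -1}

```text
clock: 19.8
tool_pos: [0.4426, -0.0349, 0.2264]
eef_rot: [0.924, -0.381, 0.0, -0.001]
contact_force: [0.4, -0.3, -3.9]
opening: 0.13
```

Emit:
apply_moves:
  series:
    - {"x": 0.0015, "y": 0, "z": 0.0015, "wx": 0, "wy": 0, "wz": 0, "fingers": -1}
    - {"x": 0, "y": 0, "z": 0.001, "wx": 0, "wy": 0, "wz": 0, "fingers": -1}

```text
clock: 20.05
tool_pos: [0.4438, -0.0359, 0.2245]
eef_rot: [0.924, -0.382, 0.001, -0.001]
contact_force: [-0.9, 0.7, 0.4]
opening: 0.131
```

```bash
python3 - <<'E'
from h import *
show();rel();print(get_state()["moment"])
E
```

```text
20.05 [ 0.4438 -0.0359  0.2245] [[0.709, -0.705, 0.0], [0.002, 0.002, -1.0]] F [-0.85  0.68  0.4 ] open 0.131 q [-0.27  0.51  0.37  2.12 -0.35  0.56 -0.42]
stand-frame TCP [-0.0006  0.0005  0.2245]
[-0.0356319   0.29428767 -0.03235554]
```

The bail is seated: the hook carries the weight at TCP z = 0.2245, which agrees with the predicted 0.225. I'll ease the sideways force, release and withdraw straight up.

Emit:
apply_moves:
  series:
    - {"x": -0.0005, "y": 0, "z": 0, "wx": 0, "wy": 0, "wz": 0, "fingers": -0.8}
    - {"x": 0, "y": 0, "z": 0, "wx": 0, "wy": 0, "wz": 0, "fingers": -0.6}
    - {"x": 0, "y": 0, "z": 0, "wx": 0, "wy": 0, "wz": 0, "fingers": -0.4}
    - {"x": 0, "y": 0, "z": 0, "wx": 0, "wy": 0, "wz": 0, "fingers": -0.25}
    - {"x": 0, "y": 0, "z": 0, "wx": 0, "wy": 0, "wz": 0, "fingers": -0.25}
    - {"x": 0, "y": 0, "z": 0, "wx": 0, "wy": 0, "wz": 0, "fingers": -0.25}

```text
clock: 20.8
tool_pos: [0.4449, -0.0359, 0.2255]
eef_rot: [0.924, -0.382, 0.002, -0.002]
contact_force: [0.6, -0.0, 0.5]
opening: 0.375
```

```bash
python3 - <<'E'
from grip import *
show();rel();blue()
E
```

```text
20.8 [ 0.4449 -0.0359  0.2255] [[0.709, -0.705, 0.003], [0.005, 0.001, -1.0]] F [ 0.56 -0.03  0.5 ] open 0.375 q [-0.27  0.51  0.37  2.12 -0.35  0.56 -0.42]
stand-frame TCP [2.000e-04 1.300e-03 2.255e-01]
[array([288.63636364, 227.27272727]), None]
```

Emit:
apply_moves:
  series:
    - {"x": 0, "y": 0, "z": -0.006, "wx": 0, "wy": 0, "wz": 0, "fingers": -0.25}
    - {"x": 0, "y": 0, "z": -0.012, "wx": 0, "wy": 0, "wz": 0, "fingers": -0.25}
    - {"x": 0, "y": 0, "z": -0.02, "wx": 0, "wy": 0, "wz": 0, "fingers": -0.25}
    - {"x": 0, "y": 0, "z": -0.03, "wx": 0, "wy": 0, "wz": 0, "fingers": -0.25}
    - {"x": 0, "y": 0, "z": -0.04, "wx": 0, "wy": 0, "wz": 0, "fingers": -0.25}
    - {"x": 0, "y": 0, "z": -0.04, "wx": 0, "wy": 0, "wz": 0, "fingers": -0.25}
    - {"x": -0.05, "y": -0.03, "z": -0.02, "wx": 0, "wy": 0, "wz": 0, "fingers": -0.25}
    - {"x": -0.05, "y": -0.05, "z": 0, "wx": 0, "wy": 0, "wz": 0, "fingers": -0.25}

```text
clock: 21.9
tool_pos: [0.4332, 0.0628, 0.3691]
eef_rot: [0.922, -0.387, 0.005, -0.002]
contact_force: [1.4, 0.5, -0.2]
opening: 0.379
```

Emit:
apply_moves:
  series:
    - {"x": -0.03, "y": -0.06, "z": 0, "wx": 0, "wy": 0, "wz": 0, "fingers": -0.25}
    - {"x": -0.03, "y": -0.06, "z": 0, "wx": 0, "wy": 0, "wz": 0, "fingers": -0.25}
    - {"x": -0.03, "y": -0.06, "z": 0, "wx": 0, "wy": 0, "wz": 0, "fingers": -0.25}
    - {"x": 0, "y": -0.06, "z": 0, "wx": 0, "wy": 0, "wz": 0, "fingers": -0.25}
    - {"x": 0, "y": 0, "z": 0, "wx": 0, "wy": 0, "wz": 0, "fingers": -0.25}
    - {"x": 0, "y": 0, "z": 0, "wx": 0, "wy": 0, "wz": 0, "fingers": -0.25}

```text
clock: 22.65
tool_pos: [0.5195, 0.2584, 0.3747]
eef_rot: [0.923, -0.384, 0.006, -0.004]
contact_force: [-0.8, 0.1, -0.4]
opening: 0.376
```

```bash
python3 - <<'E'
from grip import *
show();rel();blue()
for n,(x,y,w,h) in(("side",(255,190,70,70)),("top",(290,180,70,70))):
    p,d=snapshot(n)
    c=cv2.resize(p[y:y+h,x:x+w],(400,400),interpolation=cv2.INTER_LANCZOS4)
    im=c if n=="side" else np.hstack([im,c])
cv2.imwrite("pics/a6.png",im[:,:,::-1])
E
```

```text
22.65 [0.5195 0.2584 0.3747] [[0.705, -0.71, 0.007], [0.014, 0.003, -1.0]] F [-0.75  0.09 -0.37] open 0.376 q [-0.81  0.51  0.45  1.54 -0.24  1.13 -1.1 ]
stand-frame TCP [-0.1552  0.2621  0.3747]
blue (array([ 0.44530134, -0.03620253,  0.23492007]), np.float64(0.007188713292588792))
[array([289.16666667, 226.5       ]), array([317.94827586, 213.94827586])]
```

View pics/a6.png

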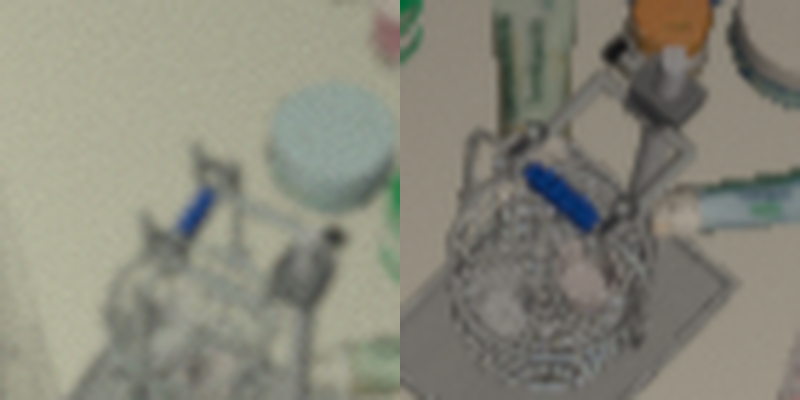

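The grip hangs between the prongs (top crop (562,197), side crop (197,212)) and both cups are in the basket (top crop (505,310) and (585,280)). The gripper is clear. I'll let it settle for a second, check again and hand in.

Emit:
apply_moves:
  series:
    - {"x": 0, "y": 0, "z": 0, "wx": 0, "wy": 0, "wz": 0, "fingers": -0.25}
    - {"x": 0, "y": 0, "z": 0, "wx": 0, "wy": 0, "wz": 0, "fingers": -0.25}
    - {"x": 0, "y": 0, "z": 0, "wx": 0, "wy": 0, "wz": 0, "fingers": -0.25}
    - {"x": 0, "y": 0, "z": 0, "wx": 0, "wy": 0, "wz": 0, "fingers": -0.25}
    - {"x": 0, "y": 0, "z": 0, "wx": 0, "wy": 0, "wz": 0, "fingers": -0.25}
    - {"x": 0, "y": 0, "z": 0, "wx": 0, "wy": 0, "wz": 0, "fingers": -0.25}
    - {"x": 0, "y": 0, "z": 0, "wx": 0, "wy": 0, "wz": 0, "fingers": -0.25}
    - {"x": 0, "y": 0, "z": 0, "wx": 0, "wy": 0, "wz": 0, "fingers": -0.25}

```text
clock: 23.85
tool_pos: [0.519, 0.2567, 0.3755]
eef_rot: [0.923, -0.386, 0.005, -0.005]
contact_force: [0.3, -0.1, 0.3]
opening: 0.373
```

```bash
python3 - <<'E'
from grip import *
show();blue();print(finish_job())
E
```

```text
23.85 [0.519  0.2567 0.3755] [[0.703, -0.712, 0.006], [0.014, 0.005, -1.0]] F [ 0.29 -0.11  0.35] open 0.373 q [-0.81  0.51  0.45  1.54 -0.24  1.13 -1.1 ]
blue (array([ 0.44546507, -0.03596263,  0.23462797]), np.float64(0.0069812163965453315))
[array([289.16666667, 226.5       ]), array([317.84745763, 213.89830508])]
the job is handed in; nothing more can be done
None
```

The basket is hanging on the twin hook, released, and the job was handed in at about 24 s of the 72 s allowed. I flipped the bail onto its far stop with one open finger, gripped it by the blue grip and lifted it (about 4.2 N). Then I brought it over the hook from the front and pressed it down until it slipped past the keepers onto the seat.

**What I felt going down:**
- **Keepers:** They first touched with the wire at about z = 0.257.
- **Press force:** It peaked at about 6.5 N including the basket's weight, then dropped back to the bare weight, which is the snap past both keepers.
- **Seat:** The hook took the weight with the wire at about 0.232, where the keeper contact had predicted it.

**Last checks:**
- The grip sits between the prongs at (0.445, -0.036, 0.235) and was unchanged after more than 1 s.
- Both cups are in the basket, and the gripper is clear with no contact force.

**Not confirmed or disagreeing:**
- The pictures are too coarse to show the keepers shut, so that rests on the force drop alone.
- The final two-view fix of the grip had a 7 mm mismatch between the cameras.
- My first estimate of the hook, from the centre of the tray, was about 13 mm off. I corrected it from the post and prongs before moving over the hook.

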